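# Press a glued figure tray under stacked weights

### The job

Close the glue-up of the figure tray: lower the top layer over the two pins until it lies flush on the bottom layer, then lower the caul (the plate with the weight tube) over the same pins until it lies flush on the top layer. Then stack weights flat inside the tube until the top of the stack is level with the black line, neither short of it nor above it; a thick weight counts as two thin ones, and how many thick ones there are varies. Leave any spare weights lying on the table, off the bed, and do not disturb the figures and the paint jar.

Things in the scene. Friction and masses are not known exactly. Their poses are not given: they have to be found in the camera images.
- glue_bed: Gluing bed, fixed: board 76 mm (own x) by 156 mm (own y), top 18 mm above the table; origin: centre of its underside, on the table. Two upright steel pins at y = +-54 mm, x = 0, 8 mm thick, the last 10 mm tapered to 3 mm. Round the pins the tray's bottom layer (58 x 130 x 6 mm) already lies on it: the surface for the top layer is 24 mm above the table.
- pin_tip (a point): Tip of the bed's pin on its +y side, 60 mm above the table (the other pin is 108 mm from it along the bed's -y).
- top_layer: Top layer of the tray: light wooden plate 58 mm (own x) by 130 mm (own y), 6 mm thick, 0.05 kg, flat on the table; three round 25 mm openings and, near the ends at y = +-54 mm, two 10.5 mm pin holes. Origin: centre of its underside. Can be taken across its 58 mm width. Starts at one of two places it shares with the caul. Either way round is right.
- caul: Caul, loose, about 0.18 kg: dark wooden plate 58 mm (own x) by 130 mm (own y), 12 mm thick, 10.5 mm pin holes at y = +-54 mm; on its centre an upright metal weight tube, outside 46 mm, rising 52 mm above the plate. Origin: centre of the plate's underside. The tube can be gripped from outside across its two walls (along own y, 46 mm). Either way round is right.
- tube_floor (a point): Centre of the weight tube's floor, 12 mm above the caul's origin. Bore 38 mm, mouth bevelled over the top 7 mm. The tube is two curved walls on the caul's +y and -y sides, 4 mm thick; on its +x and -x sides it has open slots 28 mm wide over the full height, through which fingers can follow a weight down to the floor.
- line (a point): On the tube's axis, level with the black line that runs round the tube: 42 mm above the tube floor, 10 mm below the mouth.
- figure_blue: Bystander: painted figure on a wine cork, 26 mm across, 90 mm tall, standing behind the bed; leave alone.
- figure_green: Bystander: painted figure on a wine cork, 26 x 32 mm, 90 mm tall, standing behind the bed; leave alone.
- paint_jar: Bystander: small cream-coloured hobby paint jar with a domed cap, 41 x 35 mm, 52 mm tall, standing behind the bed; leave alone.
- the_arm_lamp: Desk lamp, fixed. From this point, in mm: flat round base x -78 to 78, y 111 to 245, 13 high; its arm leans from (x 24, y 205, z 30) to (x 0, y 47, z 315); its head is a level bar over the organiser, x -26 to 64, y -245 to 72, underside 313 above the table. A floor-lamp pole also stands before the table edge (at x = 0.30, y = 0.10, to 0.30 m above the table).
- organiser: Fixed tray-like wooden organiser, 356 x 389 mm, origin at the centre of its underside. Its front lip, 22 mm high, runs left to right 168 to 178 mm before the origin, just behind the row of weights: take those with the jaws closing left-right.
- thick1: Steel press weight, a THICK one: plain round disc 34 mm across and 12 mm thick (0.085 kg), lying flat; its origin is the middle of the disc, z along its axis. May be absent (then None).
- thick2: Steel press weight, a THICK one: plain round disc 34 mm across and 12 mm thick (0.085 kg), lying flat; its origin is the middle of the disc, z along its axis. May be absent (then None).
- thin1: Steel press weight, a THIN one: plain round disc 34 mm across and 6 mm thick (0.043 kg), lying flat; its origin is the middle of the disc, z along its axis.
- thin2: Steel press weight, a THIN one: plain round disc 34 mm across and 6 mm thick (0.043 kg), lying flat; its origin is the middle of the disc, z along its axis.
- thin3: Steel press weight, a THIN one: plain round disc 34 mm across and 6 mm thick (0.043 kg), lying flat; its origin is the middle of the disc, z along its axis.
- thin4: Steel press weight, a THIN one: plain round disc 34 mm across and 6 mm thick (0.043 kg), lying flat; its origin is the middle of the disc, z along its axis.
- thin5: Steel press weight, a THIN one: plain round disc 34 mm across and 6 mm thick (0.043 kg), lying flat; its origin is the middle of the disc, z along its axis.
Mind the look-alikes: they are no part of the job. What is shaped like the thin1 but green is not meant.

How it is judged (in metres and radians):
On the way, in this order (a step that is already met when the one before it is completed fails the run):
1. the top layer lies flush on the bottom layer, both pins through its holes (horizontal distance between top_layer and glue_bed below 0.004 m and z of top_layer in the frame of glue_bed between 0.022 and 0.026 m and angle between the y axis of top_layer and the y axis of glue_bed, either way round below 0.08 rad and angle between top_layer's own z axis and vertical below 0.035 rad), for 0.3 s.
2. the caul lies flush on the top layer, both pins through its holes (all of step 1 and horizontal distance between caul and glue_bed below 0.004 m and z of caul in the frame of glue_bed between 0.028 and 0.032 m and angle between the y axis of caul and the y axis of glue_bed, either way round below 0.08 rad and angle between caul's own z axis and vertical below 0.035 rad), for 0.3 s.
At the end, for the whole second after the job is handed in: Layer and caul flush on the pins (within 4 mm of centre, 2 mm of height, 2 degrees of tilt, 4.5 of yaw); top weight within 2 mm of the line, none above it, all in the tube flat (7 degrees); every other weight lying off the bed (its middle under 16 mm above the table); all at rest (all of step 2 and linear speed of each of caul, thick1, thick2, thin1, thin2, thin3, thin4, thin5 below 0.02 m/s and ((horizontal distance between thick1 and caul below 0.008 m and z of thick1 in the frame of caul between 0.046 and 0.05 m) or (horizontal distance between thick2 and caul below 0.008 m and z of thick2 in the frame of caul between 0.046 and 0.05 m) or (horizontal distance between thin1 and caul below 0.008 m and z of thin1 in the frame of caul between 0.049 and 0.053 m) or (horizontal distance between thin2 and caul below 0.008 m and z of thin2 in the frame of caul between 0.049 and 0.053 m) or (horizontal distance between thin3 and caul below 0.008 m and z of thin3 in the frame of caul between 0.049 and 0.053 m) or (horizontal distance between thin4 and caul below 0.008 m and z of thin4 in the frame of caul between 0.049 and 0.053 m) or (horizontal distance between thin5 and caul below 0.008 m and z of thin5 in the frame of caul between 0.049 and 0.053 m)) and ((horizontal distance between thick1 and caul below 0.008 m and (angle between thick1's own z axis and vertical below 0.12 rad or angle between thick1's own z axis and vertical above 3.02 rad) and z of thick1 in the frame of caul below 0.05 m) or height (world z) of thick1 below 0.016 m) and ((horizontal distance between thick2 and caul below 0.008 m and (angle between thick2's own z axis and vertical below 0.12 rad or angle between thick2's own z axis and vertical above 3.02 rad) and z of thick2 in the frame of caul below 0.05 m) or height (world z) of thick2 below 0.016 m) and ((horizontal distance between thin1 and caul below 0.008 m and (angle between thin1's own z axis and vertical below 0.12 rad or angle between thin1's own z axis and vertical above 3.02 rad) and z of thin1 in the frame of caul below 0.053 m) or height (world z) of thin1 below 0.016 m) and ((horizontal distance between thin2 and caul below 0.008 m and (angle between thin2's own z axis and vertical below 0.12 rad or angle between thin2's own z axis and vertical above 3.02 rad) and z of thin2 in the frame of caul below 0.053 m) or height (world z) of thin2 below 0.016 m) and ((horizontal distance between thin3 and caul below 0.008 m and (angle between thin3's own z axis and vertical below 0.12 rad or angle between thin3's own z axis and vertical above 3.02 rad) and z of thin3 in the frame of caul below 0.053 m) or height (world z) of thin3 below 0.016 m) and ((horizontal distance between thin4 and caul below 0.008 m and (angle between thin4's own z axis and vertical below 0.12 rad or angle between thin4's own z axis and vertical above 3.02 rad) and z of thin4 in the frame of caul below 0.053 m) or height (world z) of thin4 below 0.016 m) and ((horizontal distance between thin5 and caul below 0.008 m and (angle between thin5's own z axis and vertical below 0.12 rad or angle between thin5's own z axis and vertical above 3.02 rad) and z of thin5 in the frame of caul below 0.053 m) or height (world z) of thin5 below 0.016 m)); the robot touches nothing.
It fails at once if a bystander (figure, paint jar) is pushed more than 30 mm or knocked over (distance of any of figure_blue, figure_green, paint_jar from where it was at the start of the episode above 0.03 m or angle between any of figure_blue, figure_green, paint_jar's own z axis and vertical above 0.5 rad).
Of thick1, thick2 only 1 to 2 are there at a start; the rules pass over those that are not, and their reading is None.
At some moment in a run one of top_layer, caul, thick1, thick2, thin1, thin2, thin3, thin4, thin5 may be knocked a few centimetres aside while the robot is not near it.
It also fails if it takes over 210 s, if anything falls off the work surface, if the arm or the gripper's body presses on something with over 40 N, if the wrist force passes 120 N, or if a joint passes its speed limit or range.

### The arm

A 6-joint arm with a two-finger parallel gripper is mounted at the origin on a cart in front of the work surface, level with it; the furniture and walls round the work are solid. World frame = base frame: x ahead of the robot, y to its left, z up, the work surface at z = 0. Lengths are in mm, angles in degrees, forces in N, time in s.
With the tool pointing down it reaches from about 350 to 850 mm from the base axis. Payload 8.1 kg.
Tool frame: the origin (TCP) lies midway between the tips of the shut fingers; the grasp point (between the pads) lies 19 mm behind it; z points along the fingers, y is the line along which they close (so a half turn about z gives the same grasp; the last joint's range is limited). The gripper opens to 85 mm and grips with 20 to 120 N. Pads are 22 mm wide; open, the fingers measure 114 mm over their backs; the gripper's body (76 mm by 85 mm) begins 54 mm behind the grasp point. The pads swing forward as they close: fully open they stand 13 mm farther back than shut.
Start: joints at [-82.07, 7.471, 85.268, -0, 87.261, -4.893], TCP at [133.182, -585.036, 198.792] pointing down, gripper open.
Joint ranges: [-169.43, 169.43], [-51.17, 129.36], [1.28, 143.12], [-76.62, 256.62], [0, 156.53], [-152.29, 152.29]. Speed limits (degrees/s): [136.94, 136.94, 159.86, 180, 180, 180].

### API

Orientations are given as [roll, pitch, yaw] about the fixed x, y, z axes, in that order (R = Rz(yaw) Ry(pitch) Rx(roll)).
In Python, from bench import r gives the robot as it stands. The module is installed in compiled form; this text tells all that it offers.
- The arm moves only by the tool jog_arm, never from a script. Its argument "rows" is a list of rows, each a list of 2 entries, a list of its own where there are three numbers: the shift along the tool's x, y, z in mm, then the turn, a rotation vector about the tool's x, y, z in rad. A call has 1 to 10 rows; each row is the pose to reach, as a shift and turn from the pose commanded when the call began, along the tool's axes at that moment; what a row does not reach only later rows make up. A row lasts 1/10 s, in which the tool goes at most 50 mm and 8.59 degrees, less where a joint would pass 70% of its speed; a pose out of reach is approached as far as the arm can. A call with a gripper value outside its range is refused whole. "grip" is the finger opening in mm, from 0 to 85.4, set as the call begins (left out, the last holds). The fingers move at their own pace and stop on an object; "force" is the grip in N (left out, the last holds). Time passes only in rows, so rows that repeat a pose let the fingers close. It gives the time, the measured TCP pose, the force, the opening and the grip force at its end, in the units of the state.
- r.sense(): the state, without advancing time (a new reading comes with each control period).
- r.snapshot(name): name is "scene" or "top"; returns (picture, depth): 384x512x3 uint8, blue, green, red; 384x512 float32, mm along the optical axis (not along the pixel's ray), 0 where there is no reading.
- r.camera_params(name): a dict with "fx", "fy", "cx", "cy" (pixels), "dist_coeffs" ([k1, k2, p1, p2, k3] as OpenCV has them; the pictures are not rectified), "pose" (4x4, takes a point from camera to world coordinates). Camera axes: x right, y down, z forward; pixel columns grow to the right and rows downward; lengths in mm; the calibration is good to about 2 mm. A picture is of the moment at which its call begins. camera_params takes no time and is no camera call.
- r.hand_in(): hands the job in; it is judged then, once.
The state is a dict: "time": time; "joint_pos": joint angles; "qd": joint speeds; "joint_efforts": joint torques, N m; "tool_pos": TCP position; "tcp_rot": TCP orientation; "ft_force": force on the tool from outside, world axes, zero at the start; "wrist_torque": the same for the moment, N m; "finger_gap": finger opening in mm; "grip_force": force on a finger pad.
Only numpy, scipy, OpenCV 4.12 (cv2) and the standard library are available. Lean on these libraries where they do the work, as an engineer would, in place of code of your own. Each camera call takes 0.05 s, during which the arm holds its last target. There are 200 camera calls.

## Working session

There is one attempt and no reset: what is moved stays moved. The work goes in short steps, Python scripts to look and compute and a tool call to move; the robot and the scene stay as the last step left them, time stands still between calls to the robot, and variables do not carry over. Pictures are saved under pics/ and viewed, at most 14 in all, crops included, and the job is handed in when it is done.

Besides the shell and the picture viewer there is one more tool, called after "Call:" as name(argument=value, ...), one argument or row to a line, values as JSON. jog_arm: Moves the arm, as the interface text tells. Its arguments: {"type":"object","properties":{"rows":{"type":"array"},"grip":{"type":"number"},"force":{"type":"number"}},"required":["rows"]}

```bash
mkdir -p pics; cat > h.py <<'E'
import numpy as np, cv2
from bench import r
def snap(n,f=None):
    im,d=r.snapshot(n)
    if f: cv2.imwrite('pics/'+f,im)
    return im,d
def ray(n,uv):
    c=r.camera_params(n); K=np.array([[c['fx'],0,c['cx']],[0,c['fy'],c['cy']],[0,0,1.]])
    p=cv2.undistortPoints(np.array(uv,float).reshape(-1,1,2),K,np.array(c['dist_coeffs'],float)).reshape(-1,2)
    P=np.array(c['pose']); d=np.c_[p,np.ones(len(p))]@P[:3,:3].T
    return P[:3,3],d
def onplane(n,uv,z):
    o,d=ray(n,uv); return o+d*((z-o[2])/d[:,2])[:,None]
def cloud(n,dep):
    h,w=dep.shape; v,u=np.mgrid[:h,:w]
    o,d=ray(n,np.stack([u,v],-1).reshape(-1,2))
    return (o+d*dep.reshape(-1,1)).reshape(h,w,3)
def proj(n,X):
    c=r.camera_params(n); K=np.array([[c['fx'],0,c['cx']],[0,c['fy'],c['cy']],[0,0,1.]])
    P=np.linalg.inv(np.array(c['pose']))
    return cv2.projectPoints(np.array(X,float).reshape(-1,1,3),cv2.Rodrigues(P[:3,:3])[0],P[:3,3],K,np.array(c['dist_coeffs'],float))[0].reshape(-1,2)
E
python3 - <<'E'
from h import *
for n in('scene','top'):
    im,d=snap(n,n+'0.png'); c=r.camera_params(n); print(n,c['fx'],c['dist_coeffs'],np.round(c['pose'],3).tolist())
    np.save(n+'0.npy',d)
print(r.sense())
E
```

```text
scene 453.9619565679824 [0.00332398 0.         0.         0.         0.        ] [[-0.792, -0.352, 0.498, -96.943], [-0.61, 0.461, -0.645, 920.385], [-0.002, -0.815, -0.58, 873.587], [0.0, 0.0, 0.0, 1.0]]
top 372.2337272682233 [-0.05060023  0.          0.          0.          0.        ] [[0.011, -0.987, 0.158, 390.357], [-1.0, -0.011, 0.003, 48.288], [-0.001, -0.158, -0.988, 1397.143], [0.0, 0.0, 0.0, 1.0]]
{'time': 0.1, 'joint_pos': array([-8.20723107e+01,  7.51101850e+00,  8.53236948e+01,  3.09090924e-04,
        8.72604274e+01, -4.89358961e+00]), 'qd': array([-0.05415102, -0.1336688 , -0.10716797,  0.01986058, -0.05198373,
       -0.03630993]), 'joint_efforts': array([ 2.23358424e-03, -5.70952213e+01, -5.01944840e+01,  5.49912500e-05,
        8.09146150e-03, -1.56433509e-05]), 'tool_pos': array([ 133.08940736, -584.49421828,  197.84060988]), 'tcp_rot': array([-1.79905232e+02, -8.42360253e-03,  1.28212570e+01]), 'ft_force': array([-0.29836856, -0.23979977,  0.4455592 ]), 'wrist_torque': array([0.0150943 , 0.03066106, 0.01677064]), 'grip_force': 0.0, 'finger_gap': 85.24095165824424}
```

View pics/scene0.png

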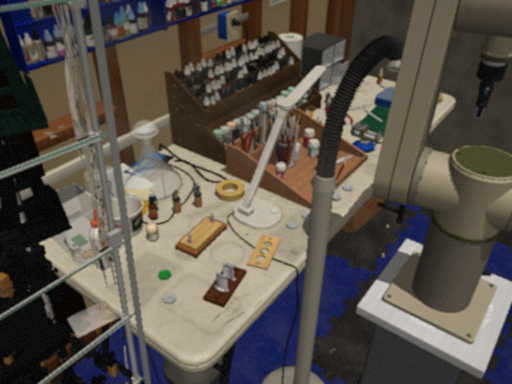

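View pics/top0.png

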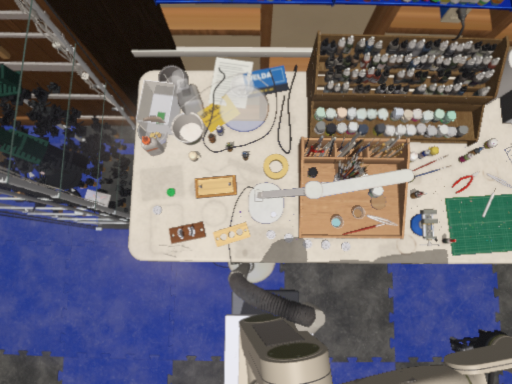

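```bash
python3 - <<'E'
import cv2,numpy as np
a=cv2.imread('pics/top0.png'); s=cv2.imread('pics/scene0.png')
A=cv2.resize(a[150:262,130:260],None,fx=4.5,fy=4.5,interpolation=cv2.INTER_CUBIC)
B=cv2.resize(a[180:262,250:430],None,fx=4.4,fy=4.4,interpolation=cv2.INTER_CUBIC)
cv2.imwrite('pics/c1.png',A);
C=cv2.resize(s[160:320,140:300],None,fx=3.7,fy=3.7,interpolation=cv2.INTER_CUBIC);cv2.imwrite('pics/c3.png',C)
D=cv2.resize(s[130:250,270:400],None,fx=2,fy=2,interpolation=cv2.INTER_CUBIC)
B2=np.zeros((600,792,3),np.uint8);B2[:360,:792]=B[:360,:792];B2[360:600,:260]=D
cv2.imwrite('pics/c2.png',B2)
E
```

```text
(no output)
```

View pics/c1.png

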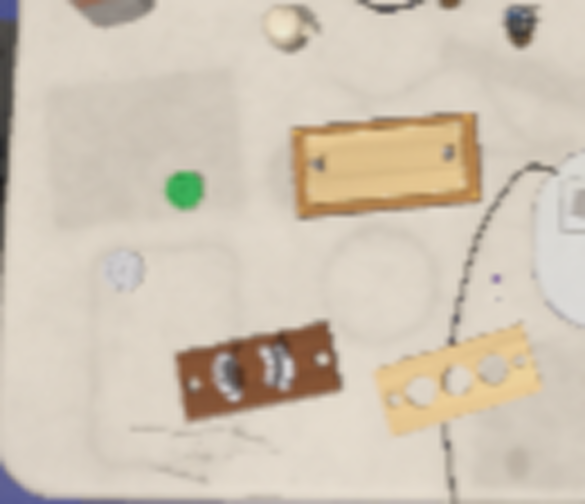

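View pics/c2.png

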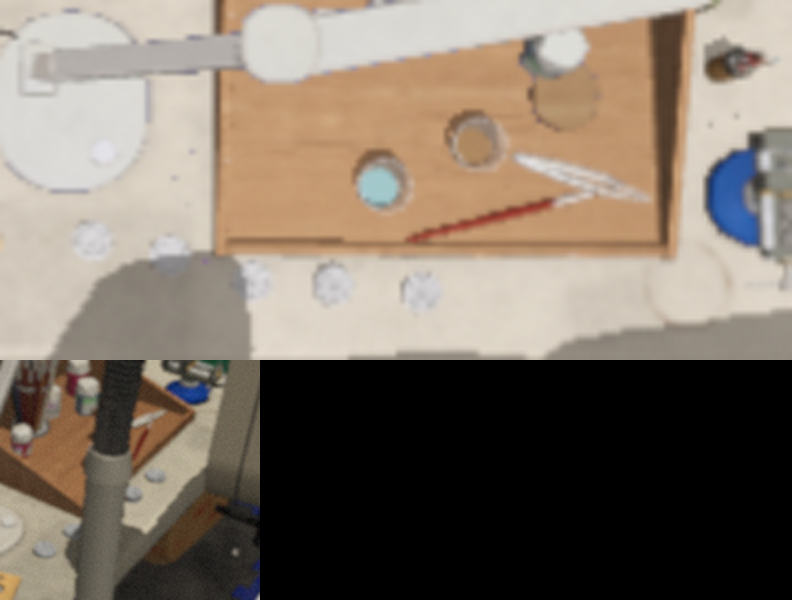

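View pics/c3.png

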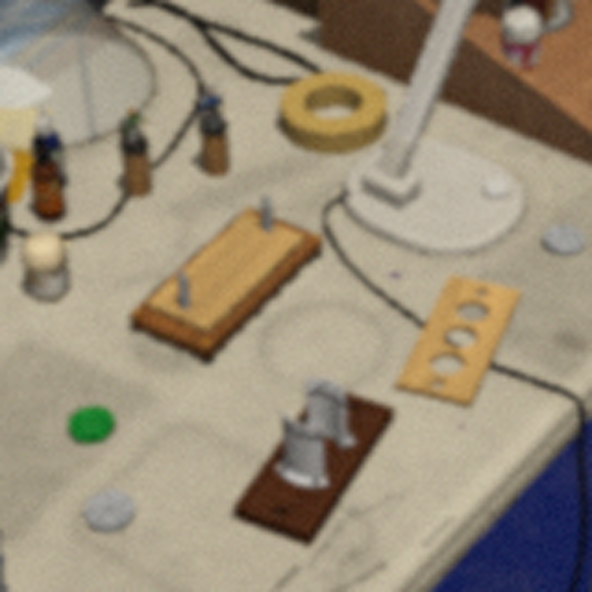

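```bash
cat > m.py <<'E'
from h import *
def box(n,im,lo,hi,roi,z,show=None):
    x0,y0,x1,y1=roi; hsv=cv2.cvtColor(cv2.resize(im,None,fx=4,fy=4,interpolation=cv2.INTER_CUBIC),cv2.COLOR_BGR2HSV)
    m=cv2.inRange(hsv,lo,hi); k=np.zeros_like(m); k[y0*4:y1*4,x0*4:x1*4]=m[y0*4:y1*4,x0*4:x1*4]
    cs=cv2.findContours(k,0,2)[0]; c=max(cs,key=cv2.contourArea)
    uv=(c.reshape(-1,2)+.5)/4-.5
    P=onplane(n,uv,z)[:,:2].astype(np.float32)
    (cx,cy),(w,h),a=cv2.minAreaRect(P)
    if w>h: w,h,a=h,w,a+90   # a: direction of short side; long side = a+90
    return (round(cx,1),round(cy,1)),(round(w,1),round(h,1)),round((a+90)%180,1)
E
python3 - <<'E'
from m import *
im=cv2.imread('pics/top0.png');sc=cv2.imread('pics/scene0.png')
h=cv2.cvtColor(im,cv2.COLOR_BGR2HSV);hs=cv2.cvtColor(sc,cv2.COLOR_BGR2HSV)
for n,(u,v) in dict(table=(180,205),bedrim=(197,193),bed=(215,184),caul=(177,236),layer=(243,228),disc=(157,210),table2=(330,250),d2=(325,244)).items(): print(n,h[v,u])
for n,(u,v) in dict(table=(230,290),layer=(253,262),caul=(212,297),bedside=(190,250),bedtop=(200,235)).items(): print('s',n,hs[v,u])
for n in('top','scene'):
    d=np.load(n+'0.npy');X=cloud(n,d);np.save(n+'X.npy',X)
X=np.load('topX.npy')
for u,v in [(180,205),(215,187),(177,236),(243,228),(157,210),(271,234),(289,237),(308,243),(326,244),(345,246),(335,255)]: print((u,v),X[v,u].round(1),X[v-2:v+3,u-2:u+3,2].mean().round(1))
print('z std table',X[200:208,175:190,2].std())
E
```

```text
table [ 18  27 211]
bedrim [ 16 142 178]
bed [ 19  95 222]
caul [ 11 141 132]
layer [ 19  91 232]
disc [170   4 197]
table2 [ 18  25 222]
d2 [  0   3 200]
s table [  9 173  75]
s layer [ 18 129 195]
s caul [ 11 180  71]
s bedside [ 14 173 131]
s bedtop [ 18 129 182]
(180, 205) [550.1 337.5   4.4] 0.8
(215, 187) [617.2 205.   23.2] 25.1
(177, 236) [433.3 340.9  18.2] 71.0
(243, 228) [466.2  98.1   9.2] 6.3
(157, 210) [530.  423.7   4.8] 5.0
(271, 234) [445.4  -6.3   2.8] 5.4
(289, 237) [434.9 -73.1   5.8] 5.8
(308, 243) [ 413.4 -143.1    9.1] 5.7
(326, 244) [ 410.3 -209.7    9.9] 11.8
(345, 246) [ 403.5 -280.9    6.5] 61.3
(335, 255) [ 370.2 -244.     2. ] 0.3
z std table 126.96045963909278
```

```bash
cat > m2.py <<'E'
from m import *
def meas(im,d=None):
    print('bed',box('top',im,(8,60,90),(26,255,255),(190,170,242,205),18))
    print('layer',box('top',im,(8,60,90),(26,255,255),(205,215,258,252),6))
    print('caul',box('top',im,(5,75,40),(16,255,190),(160,215,211,248),12))
    B=cv2.resize(im,None,fx=4,fy=4,interpolation=cv2.INTER_CUBIC)
    sat=cv2.cvtColor(B,cv2.COLOR_BGR2HSV)[...,1]
    m=((sat<14)&(B.max(2)>110)).astype(np.uint8); m=cv2.morphologyEx(m,cv2.MORPH_OPEN,np.ones((5,5)))
    m=cv2.morphologyEx(m,cv2.MORPH_CLOSE,np.ones((7,7)))
    X=cloud('top',d) if d is not None else None
    for c in cv2.findContours(m,0,2)[0]:
        A=cv2.contourArea(c)
        if not 500<A<2600: continue
        u,v=(cv2.minEnclosingCircle(c)[0]); M=cv2.moments(c); uv=np.array([M['m10']/M['m00'],M['m01']/M['m00']])
        uv=(uv+.5)/4-.5
        if not(138<uv[0]<430 and 150<uv[1]<262): continue
        z=0
        if d is not None:
            yy,xx=np.mgrid[:384,:512]; k=(np.hypot(xx-uv[0],yy-uv[1])<3.5); z=np.median(X[k][:,2])
        print('disc',uv.round(1),A,onplane('top',[uv],6)[0].round(1),'z',np.round(z,1))
E
python3 - <<'E'
from m2 import *
ims=[];ds=[]
for i in range(6):
    a,d=snap('top');ims.append(a.astype(float));ds.append(np.where(d==0,np.nan,d))
im=np.mean(ims,0).astype(np.uint8);d=np.nanmedian(ds,0);cv2.imwrite('pics/tavg.png',im);np.save('tavg.npy',d)
meas(im,d)
s=np.mean([snap('scene')[0].astype(float) for i in range(4)],0).astype(np.uint8);cv2.imwrite('pics/savg.png',s)
print('s layer',box('scene',s,(8,100,140),(26,255,255),(240,230,285,275),6))
print('s bed',box('scene',s,(8,90,80),(26,255,255),(170,212,230,258),18))
E
```

```text
bed ((621.5, 204.4), (77.9, 157.7), 95.9)
layer ((444.0, 141.7), (59.9, 130.6), 108.2)
caul ((448.4, 306.6), (57.1, 129.4), 102.3)
disc [345.5 246. ] 955.5 [ 403.5 -283.     6. ] z 6.0
disc [325.4 244.4] 992.5 [ 408.7 -208.1    6. ] z 12.3
disc [307.1 243.5] 957.0 [ 411.5 -140.     6. ] z 6.0
disc [288.2 237.5] 937.0 [433.1 -70.2   6. ] z 6.5
disc [270.5 234.3] 976.5 [444.3  -4.5   6. ] z 6.2
disc [423.5 229.5] 739.5 [ 466.8 -580.2    6. ] z 54.1
disc [156.7 209.6] 923.5 [531.5 424.5   6. ] z 5.7
s layer ((439.6, 144.8), (60.1, 133.7), 108.1)
s bed ((613.3, 210.9), (81.8, 164.5), 95.5)
```

```bash
cat >> h.py <<'E'
from scipy.spatial.transform import Rotation as Ro
def go(x,y,z,yaw,roll=180,pitch=0):
    s=r.sense(); R=Ro.from_euler('xyz',s['tcp_rot'],degrees=True)
    T=Ro.from_euler('xyz',[roll,pitch,yaw],degrees=True)
    sh=R.inv().apply(np.array([x,y,z])-s['tool_pos']); w=(R.inv()*T).as_rotvec()
    print('t',round(s['time'],1),'at',s['tool_pos'].round(1),s['tcp_rot'].round(2),'j',s['joint_pos'].round(0).tolist(),'F',s['ft_force'].round(1),'shift',sh.round(1),'turn',w.round(4),'minrows',np.ceil(max(np.linalg.norm(sh)/50,np.degrees(np.linalg.norm(w))/8.59)))
E
python3 - <<'E'
from m import *
im=cv2.imread('pics/tavg.png')
print('inner',box('top',im,(8,60,90),(26,118,255),(190,170,242,205),24))
g=cv2.cvtColor(cv2.resize(im,None,fx=4,fy=4,interpolation=cv2.INTER_CUBIC),cv2.COLOR_BGR2HSV)
L=[]
for u,v in((200.7,186.2),(229.8,183.8)):
    x,y=int(u*4),int(v*4); p=g[y-22:y+22,x-22:x+22,1].astype(float); w=np.clip(80-p,0,None); yy,xx=np.mgrid[:44,:44]
    c=np.array([x-22+(xx*w).sum()/w.sum(),y-22+(yy*w).sum()/w.sum()]); uv=(c+.5)/4-.5
    q=onplane('top',[uv],44)[0]; L.append(q); print(uv,q.round(1),w.sum())
d=L[0]-L[1]; print('mid',((L[0]+L[1])/2).round(1),np.hypot(*d[:2]),np.degrees(np.arctan2(d[1],d[0])))
go(444,141.7,120,108.2)
E
```

```text
inner ((620.4, 203.8), (77.5, 157.1), 95.9)
[198.98016496 186.73271799] [614.1 261.8  44. ] 2546.0
[228.95771144 183.54299929] [627.3 151.4  44. ] 2814.0
mid [620.7 206.6  44. ] 111.23019686742714 96.77664346321504
t 0.6 at [ 133.2 -585.1  198.8] [180.    -0.    12.82] j [-82.0, 7.0, 85.0, 0.0, 87.0, -5.0] F [-0.1 -0.6  0.1] shift [ 464.3 -639.7   78.8] turn [ 1.0000e-04  1.0000e-04 -1.6647e+00] minrows 16.0
```

Call:
jog_arm(
  rows=[
    [[364,-261,0],[0,0,-1.2]],
    [[364,-261,0],[0,0,-1.2]],
    [[364,-261,0],[0,0,-1.2]],
    [[364,-261,0],[0,0,-1.2]],
    [[364,-261,0],[0,0,-1.2]],
    [[364,-261,0],[0,0,-1.2]],
    [[364,-261,0],[0,0,-1.2]],
    [[364,-261,0],[0,0,-1.2]],
    [[364,-261,0],[0,0,-1.2]],
    [[364,-261,0],[0,0,-1.2]],
  ],
)

```text
time: 1.6
tool_pos: [433.3, -245.2, 199.1]
tcp_rot: [179.9, -0.1, 81.9]
ft_force: [-1.7, -0.6, -0.4]
finger_gap: 85.6
grip_force: 0.0
```

```bash
python3 -c "
from h import *
go(444,141.7,100,108.2)"
```

```text
t 1.6 at [ 433.3 -245.2  199.1] [ 1.7991e+02 -9.0000e-02  8.1940e+01] j [-36.0, -9.0, 101.0, 0.0, 87.0, -27.0] F [-1.7 -0.6 -0.4] shift [384.4 -43.9  99.6] turn [ 0.0019 -0.0012 -0.4583] minrows 8.0
```

Call:
jog_arm(
  rows=[
    [[384.4,-43.9,60],[0.002,-0.001,-0.458]],
    [[384.4,-43.9,60],[0.002,-0.001,-0.458]],
    [[384.4,-43.9,60],[0.002,-0.001,-0.458]],
    [[384.4,-43.9,60],[0.002,-0.001,-0.458]],
    [[384.4,-43.9,60],[0.002,-0.001,-0.458]],
    [[384.4,-43.9,100],[0.002,-0.001,-0.458]],
    [[384.4,-43.9,100],[0.002,-0.001,-0.458]],
    [[384.4,-43.9,100],[0.002,-0.001,-0.458]],
    [[384.4,-43.9,100],[0.002,-0.001,-0.458]],
    [[384.4,-43.9,100],[0.002,-0.001,-0.458]],
  ],
)

```text
time: 2.6
tool_pos: [442.3, 137.4, 98.1]
tcp_rot: [-179.8, 0.0, 108.0]
ft_force: [-0.2, 0.1, 0.6]
finger_gap: 85.4
grip_force: 0.0
```

```bash
python3 - <<'E'
from h import *
go(443,142,20,108.2)
t,_=snap('top');s,_=snap('scene')
A=cv2.resize(t[160:262,150:260],None,fx=3.6,fy=3.6,interpolation=cv2.INTER_CUBIC)
C=cv2.resize(s[170:320,160:320],None,fx=2.5,fy=2.5,interpolation=cv2.INTER_CUBIC)
o=np.zeros((376,800,3),np.uint8);o[:A.shape[0],:A.shape[1]]=A;o[:C.shape[0],400:]=C;cv2.imwrite('pics/v1.png',o)
E
```

```text
t 2.6 at [442.3 137.4  98.1] [-1.7978e+02  4.0000e-02  1.0797e+02] j [11.0, -10.0, 113.0, -0.0, 77.0, -7.0] F [-0.2  0.1  0.6] shift [ 4.2  2.3 78.1] turn [-0.0039  0.0007 -0.0041] minrows 2.0
```

View pics/v1.png

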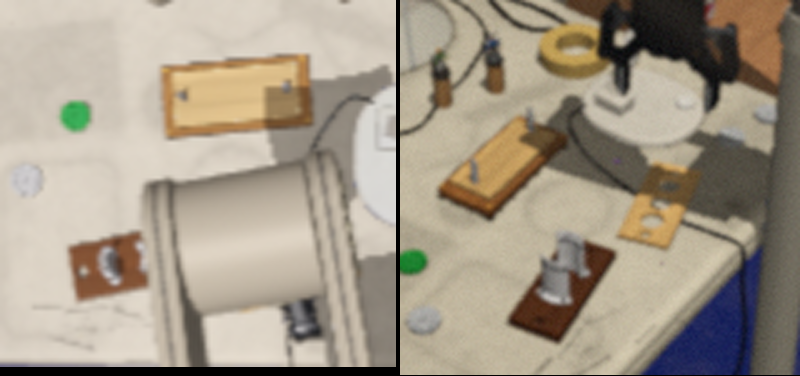

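Call:
jog_arm(
  rows=[
    [[4,2,40],[-0.004,0,-0.004]],
    [[4,2,70],[-0.004,0,-0.004]],
    [[4,2,78],[-0.004,0,-0.004]],
    [[4,2,78],[-0.004,0,-0.004]],
    [[4,2,78],[-0.004,0,-0.004]],
    [[4,2,78],[-0.004,0,-0.004]],
  ],
  grip=68,
)

```text
time: 3.3
tool_pos: [445.5, 141.2, 22.9]
tcp_rot: [179.7, 0.1, 108.0]
ft_force: [0.0, 0.1, -0.6]
finger_gap: 68.1
grip_force: 0.0
```

```bash
python3 - <<'E'
from h import *
go(443,142,5,108.2)
s,_=snap('scene')
cv2.imwrite('pics/v2.png',cv2.resize(s[190:290,200:320],None,fx=5,fy=5,interpolation=cv2.INTER_CUBIC))
E
```

```text
t 3.3 at [445.5 141.2  22.9] [1.7970e+02 5.0000e-02 1.0801e+02] j [11.0, -4.0, 116.0, -0.0, 68.0, -7.0] F [ 0.   0.1 -0.6] shift [ 1.5 -2.2 17.9] turn [ 0.0053  0.001  -0.0034] minrows 1.0
```

View pics/v2.png

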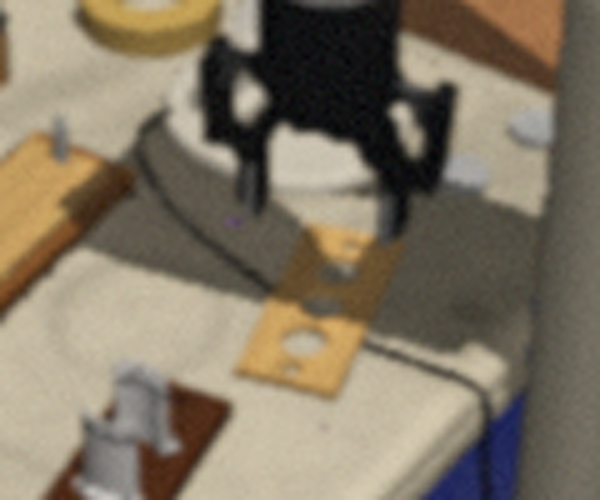

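```bash
python3 - <<'E'
from h import *
a=np.radians(18.0)
for z in (23,30,35):
  for s in (-1,0,1):
    p=np.array([445.5+34*s*np.cos(a),141.2+34*s*np.sin(a),z]); q=proj('scene',p)[0]; print(z,s,((q-[200,190])*5).round())
print('plate c',((proj('scene',[443,142,6])[0]-[200,190])*5).round())
E
```

```text
23 -1 [373. 287.]
23 0 [314. 273.]
23 1 [257. 260.]
30 -1 [373. 277.]
30 0 [315. 264.]
30 1 [257. 250.]
35 -1 [374. 271.]
35 0 [315. 257.]
35 1 [257. 243.]
plate c [317. 298.]
```

Call:
jog_arm(
  rows=[
    [[1.5,-2.2,8],[0.005,0.001,-0.003]],
    [[1.5,-2.2,16],[0.005,0.001,-0.003]],
    [[1.5,-2.2,18],[0.005,0.001,-0.003]],
    [[1.5,-2.2,18],[0.005,0.001,-0.003]],
    [[1.5,-2.2,18],[0.005,0.001,-0.003]],
    [[1.5,-2.2,18],[0.005,0.001,-0.003]],
  ],
)

```text
time: 3.95
tool_pos: [441.2, 142.1, 2.9]
tcp_rot: [-179.8, -0.0, 108.2]
ft_force: [0.2, -0.3, -0.6]
finger_gap: 67.9
grip_force: 0.0
```

```bash
python3 - <<'E'
from h import *
go(443,142,0,108.2)
s,_=snap('scene')
cv2.imwrite('pics/v3.png',cv2.resize(s[210:280,230:310],None,fx=7,fy=7,interpolation=cv2.INTER_CUBIC))
E
```

```text
t 4.0 at [441.2 142.1   2.9] [-1.7983e+02 -3.0000e-02  1.0823e+02] j [12.0, -2.0, 117.0, 0.0, 66.0, -7.0] F [ 0.2 -0.3 -0.6] shift [-0.6  1.7  2.9] turn [-0.003  -0.0005  0.0005] minrows 1.0
```

View pics/v3.png

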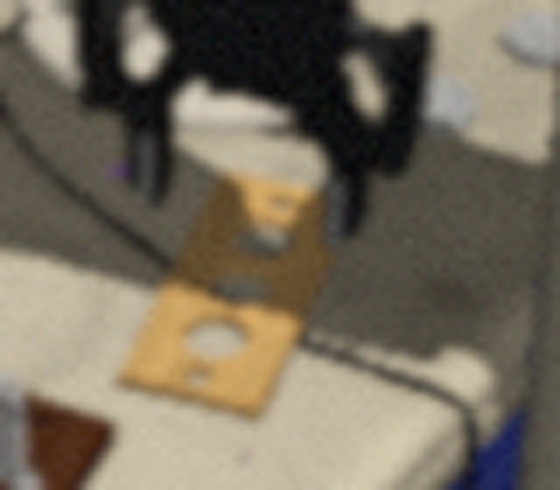

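```bash
python3 - <<'E'
from h import *
S=[];D=[]
for i in range(4):
    s,d=snap('scene');S.append(s.astype(float));D.append(np.where(d==0,np.nan,d))
s=np.mean(S,0);d=np.nanmedian(D,0);X=cloud('scene',d)
dark=(s.max(2)<75)
for nm,u0,u1 in(('L',246,256),('R',276,284)):
    for v in range(228,248):
        k=[X[v,u] for u in range(u0,u1) if dark[v,u] and X[v,u][2]<300 and X[v,u,2]>2]
        if k: print(nm,v,np.median(k,0).round(0),len(k))
print([r.sense()['tool_pos'].round(1) for i in range(2)])
E
```

```text
L 228 [474. 161.  82.] 7
L 229 [474. 160.  76.] 6
L 230 [474. 161.  74.] 6
L 231 [474. 161.  69.] 7
L 232 [473. 161.  65.] 7
L 233 [474. 161.  63.] 6
L 234 [473. 161.  58.] 6
L 235 [474. 162.  55.] 6
L 236 [473. 161.  52.] 6
L 237 [471. 158.  49.] 3
L 238 [471. 160.  47.] 2
L 239 [470. 162.  45.] 2
L 241 [505. 140.   4.] 1
L 242 [500. 145.   6.] 2
L 243 [497. 145.   4.] 2
L 244 [490. 146.   4.] 3
L 245 [486. 147.   3.] 3
L 246 [479. 149.   5.] 2
L 247 [474. 149.   4.] 3
R 228 [402. 123.  95.] 8
R 229 [400. 127.  96.] 8
R 230 [398. 134.  96.] 8
R 231 [396. 136.  95.] 8
R 232 [393. 139.  93.] 7
R 233 [394. 138.  89.] 7
R 234 [393. 138.  85.] 7
R 235 [397. 138.  81.] 6
R 236 [398. 134.  76.] 6
R 237 [398. 135.  72.] 6
R 238 [398. 135.  69.] 5
R 239 [396. 136.  65.] 5
R 240 [398. 134.  61.] 5
R 241 [398. 134.  56.] 5
R 242 [399. 134.  55.] 4
R 243 [398. 135.  51.] 4
R 244 [400. 135.  46.] 1
[array([441.2, 142. ,   2.9]), array([441.2, 142. ,   2.9])]
```

Call:
jog_arm(
  rows=[
    [[-0.6,1.7,2],[0,0,0]],
    [[-0.6,1.7,4],[0,0,0]],
    [[-0.6,1.7,6],[0,0,0]],
    [[-0.6,1.7,6],[0,0,0]],
  ],
)

```text
time: 4.6
tool_pos: [442.4, 141.9, -3.7]
tcp_rot: [-179.8, -0.0, 108.2]
ft_force: [0.2, 0.3, -0.4]
finger_gap: 68.1
grip_force: 0.0
```

```bash
python3 -c "
from h import *
go(443,142,0,108.2)"
```

```text
t 4.6 at [442.4 141.9  -3.7] [-1.7977e+02 -3.0000e-02  1.0822e+02] j [11.0, -2.0, 117.0, 0.0, 65.0, -7.0] F [ 0.2  0.3 -0.4] shift [-0.   0.6 -3.7] turn [-0.004  -0.0006  0.0003] minrows 1.0
```

Call:
jog_arm(
  rows=[
    [[0,0.6,2],[-0.004,0,0]],
    [[0,0.6,4],[-0.004,0,0]],
    [[0,0.6,4],[-0.004,0,0]],
  ],
)

```text
time: 4.9
tool_pos: [443.1, 142.1, -7.6]
tcp_rot: [180.0, -0.0, 108.2]
ft_force: [-0.5, 0.7, 0.0]
finger_gap: 68.0
grip_force: 0.0
```

```bash
cat > tip.py <<'E'
from h import *
def tips(n=3):
    S=[];D=[]
    for i in range(n):
        s,d=snap('scene');S.append(s.astype(float));D.append(np.where(d==0,np.nan,d))
    s=np.mean(S,0);d=np.nanmedian(D,0);X=cloud('scene',d); p=r.sense()['tool_pos']
    k=(s.max(2)<75)&(np.hypot(X[...,0]-p[0],X[...,1]-p[1])<60)&(X[...,2]>12)&(X[...,2]<200)
    P=X[k]; yaw=np.radians(r.sense()['tcp_rot'][2]); yt=np.array([np.sin(yaw),-np.cos(yaw)])
    q=(P[:,:2]-p[:2])@yt
    for sg in(-1,1):
        b=P[(q*sg>20)]; lo=np.sort(b[:,2])[:6]; print('side',sg,'low z',lo.round(0),len(b), np.median(b[b[:,2]<lo[0]+25],0).round(0))
E
python3 -c "
from tip import *
go(443,142,0,108.2); tips()"
```

```text
t 4.9 at [443.1 142.1  -7.6] [ 1.7998e+02 -3.0000e-02  1.0822e+02] j [11.0, -1.0, 117.0, 0.0, 64.0, -7.0] F [-0.5  0.7  0. ] shift [-0.1 -0.1 -7.6] turn [ 0.0003 -0.0006  0.0003] minrows 1.0
side -1 low z [36. 37. 38. 39. 41. 42.] 462 [399. 135.  51.]
side 1 low z [32. 33. 36. 37. 37. 39.] 301 [476. 162.  46.]
```

Call:
jog_arm(
  rows=[
    [[0,0,5],[0,0,0]],
    [[0,0,10],[0,0,0]],
    [[0,0,15],[0,0,0]],
    [[0,0,20],[0,0,0]],
    [[0,0,20],[0,0,0]],
    [[0,0,20],[0,0,0]],
  ],
)

```text
time: 5.65
tool_pos: [443.2, 142.1, -27.5]
tcp_rot: [180.0, -0.0, 108.2]
ft_force: [0.7, -0.2, 0.6]
finger_gap: 68.1
grip_force: 0.0
```

```bash
python3 -c "
from tip import *
go(443,142,0,108.2); tips()
s,_=snap('scene')
cv2.imwrite('pics/v4.png',cv2.resize(s[200:290,210:320],None,fx=5,fy=5,interpolation=cv2.INTER_CUBIC))
"
```

```text
t 5.7 at [443.2 142.1 -27.5] [ 1.7999e+02 -3.0000e-02  1.0822e+02] j [11.0, 1.0, 118.0, 0.0, 62.0, -7.0] F [ 0.7 -0.2  0.6] shift [ -0.   -0.2 -27.5] turn [ 0.0002 -0.0006  0.0003] minrows 1.0
side -1 low z [16. 17. 19. 22. 22. 23.] 498 [401. 135.  30.]
side 1 low z [13. 13. 14. 17. 18. 19.] 311 [476. 161.  27.]
```

View pics/v4.png

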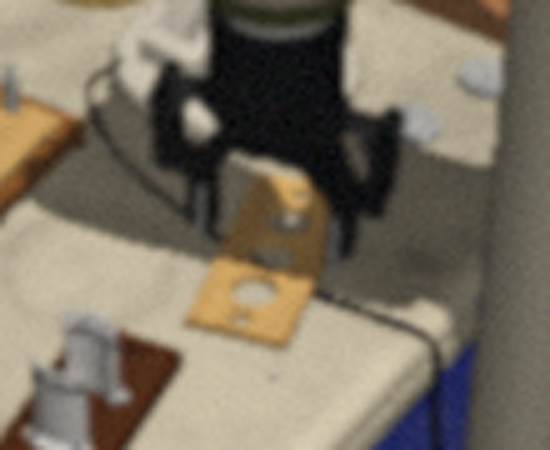

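Call:
jog_arm(
  rows=[
    [[0,0,4],[0,0,0]],
    [[0,0,7],[0,0,0]],
    [[0,0,9],[0,0,0]],
    [[0,0,9],[0,0,0]],
    [[0,0,9],[0,0,0]],
  ],
)

```text
time: 6.35
tool_pos: [443.3, 142.2, -36.3]
tcp_rot: [180.0, -0.0, 108.2]
ft_force: [0.3, -0.7, 0.5]
finger_gap: 68.1
grip_force: 0.0
```

Call:
jog_arm(
  rows=[
    [[0,0,1],[0,0,0]],
    [[0,0,2],[0,0,0]],
    [[0,0,2],[0,0,0]],
  ],
)

```text
time: 6.65
tool_pos: [443.4, 142.2, -38.3]
tcp_rot: [180.0, -0.0, 108.2]
ft_force: [-0.3, -0.2, -0.7]
finger_gap: 67.7
grip_force: 0.0
```

```bash
python3 -c "
from tip import *
go(443,142,-27,108.2); tips()
"
```

```text
t 6.7 at [443.4 142.2 -38.3] [ 1.7996e+02 -3.0000e-02  1.0822e+02] j [11.0, 2.0, 118.0, 0.0, 60.0, -7.0] F [-0.3 -0.2 -0.7] shift [ -0.   -0.4 -11.3] turn [ 0.0008 -0.0005  0.0004] minrows 1.0
side -1 low z [12. 13. 14. 15. 15. 17.] 507 [400. 135.  24.]
side 1 low z [13. 13. 14. 15. 15. 15.] 308 [476. 161.  24.]
```

Call:
jog_arm(
  rows=[
    [[0,0,1],[0,0,0]],
    [[0,0,2],[0,0,0]],
    [[0,0,2],[0,0,0]],
  ],
)

```text
time: 7.1
tool_pos: [443.6, 142.2, -39.6]
tcp_rot: [180.0, -0.0, 108.2]
ft_force: [-3.3, -0.4, 8.4]
finger_gap: 67.8
grip_force: 4.2
```

Call:
jog_arm(
  rows=[
    [[0,0,1],[0,0,0]],
    [[0,0,1.5],[0,0,0]],
    [[0,0,1.5],[0,0,0]],
  ],
)

```text
time: 7.4
tool_pos: [443.7, 142.2, -39.7]
tcp_rot: [180.0, -0.0, 108.2]
ft_force: [-13.1, -3.4, 28.2]
finger_gap: 67.8
grip_force: 13.9
```

Call:
jog_arm(
  rows=[
    [[0,0,-7],[0,0,0]],
    [[0,0,-7],[0,0,0]],
    [[0,0,-7],[0,0,0]],
    [[0,0,-7],[0,0,0]],
  ],
  grip=62,
  force=30,
)

```text
time: 7.8
tool_pos: [443.0, 142.1, -35.2]
tcp_rot: [180.0, -0.0, 108.2]
ft_force: [0.2, -0.5, -0.3]
finger_gap: 62.0
grip_force: 0.0
```

Call:
jog_arm(
  rows=[
    [[0,0,1],[0,0,0]],
    [[0,0,2],[0,0,0]],
    [[0,0,2],[0,0,0]],
  ],
)

```text
time: 8.1
tool_pos: [443.0, 142.1, -37.2]
tcp_rot: [180.0, -0.0, 108.2]
ft_force: [0.8, -0.2, -0.0]
finger_gap: 62.4
grip_force: 0.0
```

Call:
jog_arm(
  rows=[
    [[0,0,1],[0,0,0]],
    [[0,0,1],[0,0,0]],
    [[0,0,1],[0,0,0]],
  ],
)

```text
time: 8.4
tool_pos: [443.4, 142.1, -37.8]
tcp_rot: [180.0, -0.0, 108.2]
ft_force: [-0.2, 1.0, -0.3]
finger_gap: 62.0
grip_force: 0.0
```

```bash
python3 -c "
from tip import *
go(443,142,-27,108.2)
s,_=snap('scene')
cv2.imwrite('pics/v5.png',cv2.resize(s[215:275,230:300],None,fx=8,fy=8,interpolation=cv2.INTER_CUBIC))
"
```

```text
t 8.4 at [443.4 142.1 -37.8] [ 1.7996e+02 -3.0000e-02  1.0822e+02] j [11.0, 2.0, 118.0, 0.0, 60.0, -7.0] F [-0.2  1.  -0.3] shift [ -0.   -0.4 -10.8] turn [ 0.0008 -0.0005  0.0004] minrows 1.0
```

View pics/v5.png

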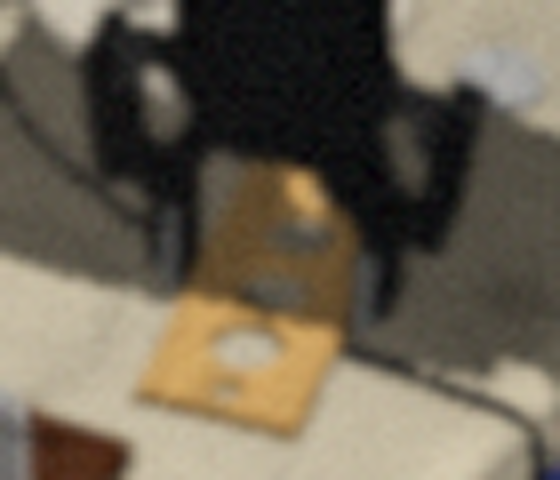

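Call:
jog_arm(
  rows=[
    [[0,0,0],[0,0,0]],
    [[0,0,0],[0,0,0]],
    [[0,0,0],[0,0,0]],
    [[0,0,0],[0,0,0]],
  ],
  grip=52,
  force=40,
)

```text
time: 8.85
tool_pos: [444.8, 142.4, -36.6]
tcp_rot: [179.8, -0.0, 108.2]
ft_force: [1.0, 0.3, 6.3]
finger_gap: 56.1
grip_force: 46.8
```

Call:
jog_arm(
  rows=[
    [[0,0,-10],[0,0,0]],
    [[0,0,-40],[0,0,0]],
    [[0,0,-80],[0,0,0]],
    [[0,0,-110],[0,0,0]],
    [[0,0,-110],[0,0,0]],
    [[0,0,-110],[0,0,0]],
    [[0,0,-110],[0,0,0]],
  ],
)

```text
time: 9.55
tool_pos: [442.2, 141.9, 71.1]
tcp_rot: [-179.9, -0.0, 108.2]
ft_force: [-0.2, -0.4, -1.4]
finger_gap: 56.7
grip_force: 42.9
```

```bash
python3 - <<'E'
from h import *
go(621,205,72,96)
for i in range(2): s,d=snap('scene')
X=cloud('scene',d); h=cv2.cvtColor(s,cv2.COLOR_BGR2HSV)
k=(cv2.inRange(h,(8,80,60),(26,255,255))>0)&(np.hypot(X[...,0]-443,X[...,1]-142)<80)&(X[...,2]>40)&(X[...,2]<140)
P=X[k]; print(len(P),P[:,2].min(),np.median(P,0))
c=np.median(P,0); A=np.c_[P[:,:2]-c[:2],np.ones(len(P))]; f=np.linalg.lstsq(A,P[:,2],rcond=None)[0]; print('plane',f)
(cx,cy),sz,a=cv2.minAreaRect(P[:,:2].astype(np.float32)); print(cx,cy,sz,a)
E
```

```text
t 9.6 at [442.2 141.9  71.1] [-1.7992e+02 -5.0000e-02  1.0822e+02] j [11.0, -8.0, 114.0, 0.0, 74.0, -7.0] F [-0.2 -0.4 -1.4] shift [  4.1 189.6  -1.2] turn [-0.0014 -0.0006  0.2133] minrows 4.0
505 104.95065813352369 [438.63206527 161.23467826 112.10911199]
plane [-1.65682233e-02 -1.17267946e-02  1.12023652e+02]
439.6192932128906 144.1401824951172 (59.28266525268555, 131.5382080078125) 17.66486358642578
```

```bash
python3 - <<'E'
from h import *
S=np.mean([snap('scene')[0].astype(float) for i in range(6)],0).astype(np.uint8); cv2.imwrite('pics/savg2.png',S)
T=cv2.imread('pics/tavg.png')
def big(im,f=6): return cv2.resize(im,None,fx=f,fy=f,interpolation=cv2.INTER_CUBIC)
# predicted
for nm,c,a in(('pred',(621.5,205),96),):
    e=np.array([np.cos(np.radians(a)),np.sin(np.radians(a))])
    for s in(1,-1):
        p=np.array(c)+54*s*e
        print(s,p.round(1),'scene',proj('scene',[[*p,24],[*p,60]]).round(1).tolist(),'top',proj('top',[[*p,24],[*p,60]]).round(1).tolist())
a=big(S[212:262,168:232],6)
b=big(T[172:202,188:242],7)
o=np.zeros((600,800,3),np.uint8);o[:300,:384]=a;o[310:310+b.shape[0],:b.shape[1]]=b
cv2.imwrite('pics/v6.png',o)
E
```

```text
1 [615.9 258.7] scene [[189.1, 241.9], [188.1, 232.1]] top [[200.6, 187.2], [199.2, 185.6]]
-1 [627.1 151.3] scene [[211.3, 221.2], [210.7, 211.6]] top [[229.4, 184.5], [228.7, 182.8]]
```

View pics/v6.png

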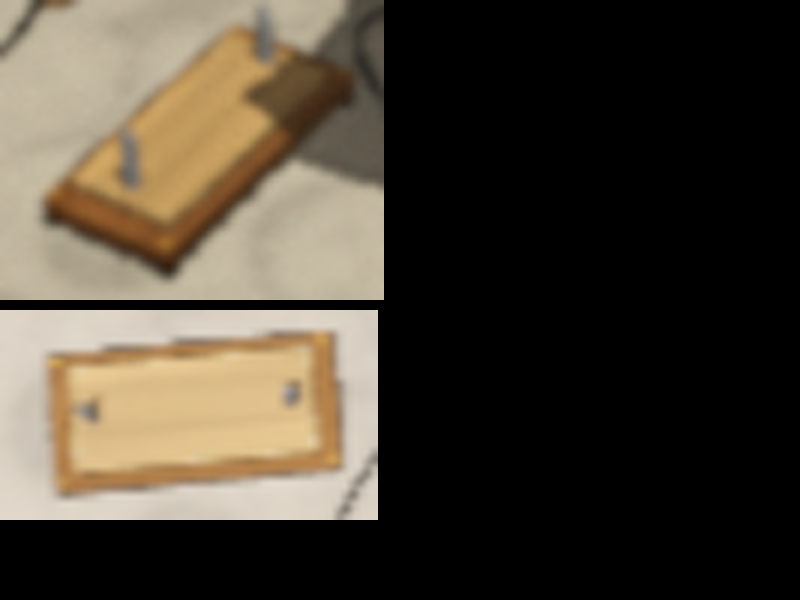

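Call:
jog_arm(
  rows=[
    [[5.2,190.8,0],[0,0,0.213]],
    [[5.2,190.8,0],[0,0,0.213]],
    [[5.2,190.8,0],[0,0,0.213]],
    [[5.2,190.8,0],[0,0,0.213]],
    [[5.2,190.8,0],[0,0,0.213]],
    [[5.2,190.8,20],[0,0,0.213]],
    [[5.2,190.8,35],[0,0,0.213]],
    [[5.2,190.8,35],[0,0,0.213]],
    [[5.2,190.8,35],[0,0,0.213]],
    [[5.2,190.8,35],[0,0,0.213]],
  ],
)

```text
time: 10.95
tool_pos: [623.4, 206.8, 38.7]
tcp_rot: [179.9, -0.0, 96.0]
ft_force: [-0.4, -0.5, -0.3]
finger_gap: 56.2
grip_force: 43.0
```

```bash
python3 - <<'E'
from h import *
go(622.3,205,36,96)
S=np.mean([snap('scene')[0].astype(float) for i in range(4)],0).astype(np.uint8)
T=np.mean([snap('top')[0].astype(float) for i in range(4)],0).astype(np.uint8)
cv2.imwrite('pics/sh.png',S)
o=np.zeros((520,800,3),np.uint8)
a=cv2.resize(S[182:268,158:244],None,fx=6,fy=6,interpolation=cv2.INTER_CUBIC);b=cv2.resize(T[160:220,185:250],None,fx=4,fy=4,interpolation=cv2.INTER_CUBIC)
o[:516,:516]=a;o[:240,520:780]=b;cv2.imwrite('pics/v7.png',o)
e=np.array([np.cos(np.radians(96)),np.sin(np.radians(96))]);f=np.array([e[1],-e[0]])
s=r.sense()['tool_pos']
for i in(-1,1):
  for j in(-1,1):
    p=s[:2]+i*65*e+j*29*f; print(i,j,((proj('scene',[*p,s[2]+43])[0]-[158,182])*6+2.5).round())
E
```

```text
t 10.9 at [623.4 206.8  38.7] [ 1.7987e+02 -5.0000e-02  9.6020e+01] j [14.0, 23.0, 84.0, 0.0, 73.0, 8.0] F [-0.4 -0.5 -0.3] shift [-1.7 -1.3  2.7] turn [ 0.0023 -0.0009  0.0003] minrows 1.0
-1 -1 [375. 154.]
-1 1 [277. 117.]
1 -1 [211. 304.]
1 1 [109. 261.]
```

View pics/v7.png

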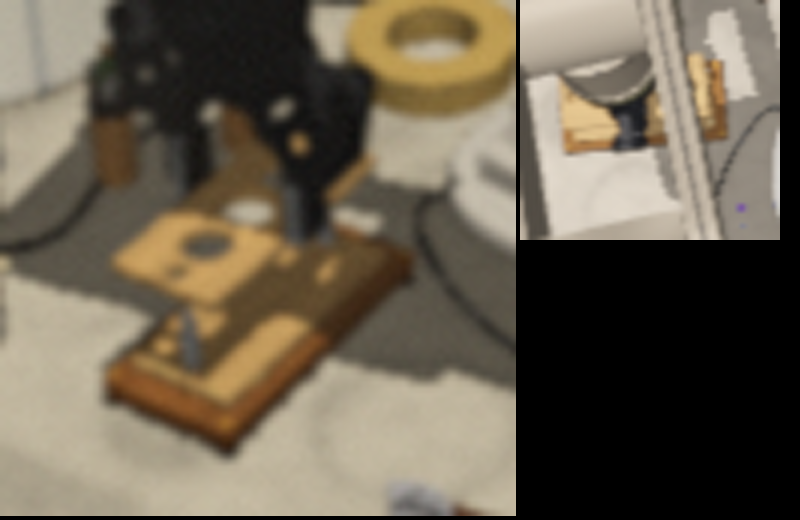

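```bash
python3 - <<'E'
from h import *
S=cv2.imread('pics/sh.png')
B=cv2.resize(S,None,fx=6,fy=6,interpolation=cv2.INTER_CUBIC)
v=B[(182*6+250):(182*6+292),(158*6+158):(158*6+202),2].astype(float)  # red
w=np.clip(np.median(v)-25-v,0,None); yy,xx=np.mgrid[:42,:44]
h=np.array([158+ (158+(xx*w).sum()/w.sum()+.5)/6-.5,182+(250+(yy*w).sum()/w.sum()+.5)/6-.5]); print('hole px',h,w.sum())
# pin axis from earlier avg
A=cv2.resize(cv2.imread('pics/savg2.png'),None,fx=6,fy=6,interpolation=cv2.INTER_CUBIC); sat=cv2.cvtColor(A,cv2.COLOR_BGR2HSV)[...,1]
for x0,y0,x1,y1 in((168*6+105,212*6+120,168*6+155,212*6+195),(168*6+245,212*6+20,168*6+285,212*6+64)):
    m=sat[y0:y1,x0:x1]<85; ys,xs=np.nonzero(m); print('pin cols',[(((x0+xs[ys==k].mean())+.5)/6-.5).round(2) for k in np.unique(ys)[::8]],'rows',(y0+ys.min())/6-.4,(y0+ys.max())/6-.4)
for z in(80,82): print('hole',z,onplane('scene',[h],z)[0].round(1))
print('pin60',onplane('scene',[[188.7,233.0],[211.3,213.0]],60).round(1).tolist(),'pin24',onplane('scene',[[189.7,242.0],[211.8,221.2]],24).round(1).tolist())
s=r.sense()['tool_pos'];e=np.array([np.cos(np.radians(96)),np.sin(np.radians(96))]); print('expected hole by tcp',s[:2]+54*e)
E
```

```text
hole px [188.49062992 225.38643045] 6350.0
pin cols [np.float64(186.92), np.float64(186.92), np.float64(188.27), np.float64(189.08), np.float64(189.25), np.float64(189.33), np.float64(189.25), np.float64(189.42), np.float64(189.58)] rows 231.6 242.76666666666665
pin cols [np.float64(211.67), np.float64(211.92), np.float64(212.67), np.float64(212.0), np.float64(211.75), np.float64(211.92)] rows 214.93333333333334 221.93333333333334
hole 80 [617.1 253.8  80. ]
hole 82 [615.3 255.5  82. ]
pin60 [[611.9, 260.7, 60.0], [621.5, 155.3, 60.0]] pin24 [[614.2, 258.1, 24.0], [626.0, 150.4, 24.0]]
expected hole by tcp [617.4801949  260.44250941]
```

```bash
python3 - <<'E'
from h import *
S=[];D=[]
for i in range(6):
    s,d=snap('scene');S.append(s.astype(float));D.append(np.where(d==0,np.nan,d))
s=np.mean(S,0).astype(np.uint8);d=np.nanmedian(D,0);X=cloud('scene',d);h=cv2.cvtColor(s,cv2.COLOR_BGR2HSV)
k=(cv2.inRange(h,(8,80,40),(26,255,255))>0)&(np.hypot(X[...,0]-622,X[...,1]-205)<100)
for lo,hi in((60,100),(14,40)):
    P=X[k&(X[...,2]>lo)&(X[...,2]<hi)]; c=P.mean(0); f=np.linalg.lstsq(np.c_[P[:,:2]-c[:2],np.ones(len(P))],P[:,2],rcond=None)[0]
    print(len(P),f.round(3),np.percentile(P[:,2],[5,50,95]).round(1),cv2.minAreaRect(P[:,:2].astype(np.float32)))
# corner contour of plate onto z
m=((k&(X[...,2]>60)&(X[...,2]<100))*255).astype(np.uint8); c=max(cv2.findContours(m,0,2)[0],key=cv2.contourArea)
uv=c.reshape(-1,2); Q=onplane('scene',uv,81); e=np.array([np.cos(np.radians(96)),np.sin(np.radians(96))]); f=np.array([e[1],-e[0]])
print('plate +y end',(Q[:,:2]@e).max(),'x ext',(Q[:,:2]@f).min(),(Q[:,:2]@f).max(),'tcp',r.sense()['tool_pos'][:2]@e+65,r.sense()['tool_pos'][:2]@f)
m=((k&(X[...,2]>14)&(X[...,2]<40)))
P=X[m]; print('bed +y end',np.sort(P[:,:2]@e)[-8:].round(1),'x',np.sort(P[:,:2]@f)[:4].round(1),np.sort(P[:,:2]@f)[-4:].round(1))
P=X[k&(X[...,2]>60)&(X[...,2]<100)];print('plate +y end',np.sort(P[:,:2]@e)[-8:].round(1),'x',np.sort(P[:,:2]@f)[:4].round(1),np.sort(P[:,:2]@f)[-4:].round(1))
E
```

```text
430 [-1.30e-02 -9.00e-03  7.85e+01] [74.3 78.7 80.3] ((615.6741943359375, 207.987548828125), (70.65237426757812, 130.04043579101562), 6.111928939819336)
748 [ 5.6000e-02 -1.2000e-02  2.0274e+01] [15.2 21.8 23.7] ((618.909912109375, 207.00271606445312), (82.64694213867188, 158.76255798339844), 9.983040809631348)
plate +y end 213.22533575059845 x ext 599.8482811801338 670.7370255919085 tcp 205.44819303789694 641.1364666182117
bed +y end [217.  217.  217.1 217.3 217.6 217.7 218.  218.4] x [599.  599.9 599.9 599.9] [674.5 674.6 674.6 683.5]
plate +y end [206.5 206.6 206.7 206.9 207.1 207.3 207.5 207.6] x [598.7 599.1 599.4 601. ] [668.9 669.  669.3 669.4]
```

Call:
jog_arm(
  rows=[
    [[-1.9,-1.3,2],[0.002,0,0]],
    [[-1.9,-1.3,6],[0.002,0,0]],
    [[-1.9,-1.3,10],[0.002,0,0]],
    [[-1.9,-1.3,14],[0.002,0,0]],
    [[-1.9,-1.3,14],[0.002,0,0]],
    [[-1.9,-1.3,14],[0.002,0,0]],
    [[-1.9,-1.3,14],[0.002,0,0]],
  ],
)

```text
time: 12.35
tool_pos: [622.1, 204.7, 23.6]
tcp_rot: [-179.9, -0.0, 96.0]
ft_force: [-0.0, 0.6, -0.9]
finger_gap: 56.4
grip_force: 43.0
```

```bash
python3 - <<'E'
from h import *
go(622.3,204.8,20,96)
E
```

```text
t 12.3 at [622.1 204.7  23.6] [-1.7994e+02 -4.0000e-02  9.6020e+01] j [14.0, 24.0, 85.0, 0.0, 71.0, 8.0] F [-0.   0.6 -0.9] shift [0.  0.2 3.6] turn [-0.001  -0.0007  0.0003] minrows 1.0
```

Down in small guarded steps.

Call:
jog_arm(
  rows=[
    [[0,0.2,1.5],[0,0,0]],
    [[0,0.2,3],[0,0,0]],
    [[0,0.2,4],[0,0,0]],
    [[0,0.2,4],[0,0,0]],
  ],
)

```text
time: 12.75
tool_pos: [621.9, 204.7, 19.2]
tcp_rot: [-179.9, -0.0, 96.0]
ft_force: [0.1, 0.7, -0.4]
finger_gap: 56.7
grip_force: 43.0
```

Call:
jog_arm(
  rows=[
    [[0,0,1.5],[0,0,0]],
    [[0,0,3],[0,0,0]],
    [[0,0,4],[0,0,0]],
    [[0,0,4],[0,0,0]],
  ],
)

```text
time: 13.15
tool_pos: [621.9, 204.7, 15.1]
tcp_rot: [-179.9, -0.0, 96.0]
ft_force: [-1.2, -0.1, -0.4]
finger_gap: 56.7
grip_force: 43.0
```

Call:
jog_arm(
  rows=[
    [[0,0,1.5],[0,0,0]],
    [[0,0,3],[0,0,0]],
    [[0,0,4],[0,0,0]],
    [[0,0,4],[0,0,0]],
  ],
)

```text
time: 13.55
tool_pos: [621.9, 204.7, 11.1]
tcp_rot: [-179.9, -0.0, 96.0]
ft_force: [-0.7, 0.0, 0.0]
finger_gap: 56.5
grip_force: 43.0
```

```bash
python3 - <<'E'
from h import *
go(622.3,204.8,-13,96)
s,_=snap('scene')
cv2.imwrite('pics/v8.png',cv2.resize(s[192:262,158:238],None,fx=7,fy=7,interpolation=cv2.INTER_CUBIC))
E
```

```text
t 13.6 at [621.9 204.7  11.1] [-1.799e+02 -3.000e-02  9.602e+01] j [14.0, 25.0, 85.0, 0.0, 70.0, 8.0] F [-0.7  0.   0. ] shift [ 0.1  0.5 24.1] turn [-0.0017 -0.0006  0.0003] minrows 1.0
```

View pics/v8.png

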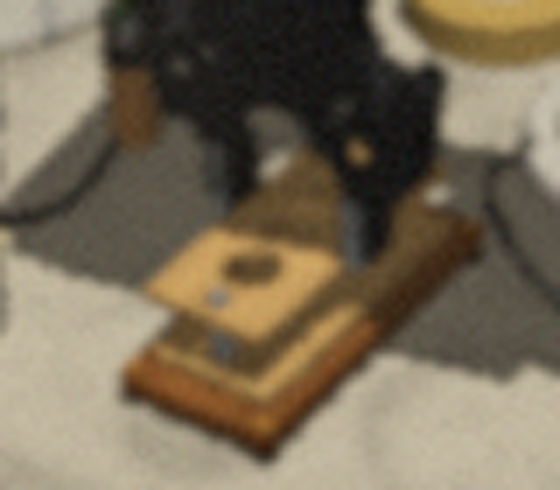

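Call:
jog_arm(
  rows=[
    [[0,0,2],[0,0,0]],
    [[0,0,4],[0,0,0]],
    [[0,0,6],[0,0,0]],
    [[0,0,8],[0,0,0]],
    [[0,0,9],[0,0,0]],
    [[0,0,9],[0,0,0]],
  ],
)

```text
time: 14.2
tool_pos: [621.9, 204.7, 2.1]
tcp_rot: [-179.9, -0.0, 96.0]
ft_force: [-1.4, 0.1, 0.2]
finger_gap: 56.8
grip_force: 43.0
```

Call:
jog_arm(
  rows=[
    [[0,0,2],[0,0,0]],
    [[0,0,4],[0,0,0]],
    [[0,0,6],[0,0,0]],
    [[0,0,8],[0,0,0]],
    [[0,0,9],[0,0,0]],
    [[0,0,9],[0,0,0]],
  ],
)

```text
time: 14.8
tool_pos: [621.9, 204.7, -6.9]
tcp_rot: [-179.9, -0.0, 96.0]
ft_force: [-0.4, -0.7, -1.4]
finger_gap: 56.8
grip_force: 43.0
```

Call:
jog_arm(
  rows=[
    [[0,0,2],[0,0,0]],
    [[0,0,4],[0,0,0]],
    [[0,0,4],[0,0,0]],
  ],
)

```text
time: 15.1
tool_pos: [621.8, 204.7, -11.0]
tcp_rot: [-179.9, -0.0, 96.0]
ft_force: [-0.6, -0.3, -0.8]
finger_gap: 56.5
grip_force: 43.0
```

Call:
jog_arm(
  rows=[
    [[0,0,1],[0,0,0]],
    [[0,0,2],[0,0,0]],
    [[0,0,2],[0,0,0]],
  ],
)

```text
time: 15.4
tool_pos: [622.1, 204.8, -12.5]
tcp_rot: [-179.9, -0.0, 96.0]
ft_force: [-0.0, -0.5, -0.2]
finger_gap: 56.6
grip_force: 43.0
```

Call:
jog_arm(
  rows=[
    [[0,0,1],[0,0,0]],
    [[0,0,1.5],[0,0,0]],
    [[0,0,1.5],[0,0,0]],
  ],
)

```text
time: 15.7
tool_pos: [622.3, 204.8, -12.7]
tcp_rot: [-180.0, -0.0, 96.0]
ft_force: [-4.3, -1.5, 8.4]
finger_gap: 56.6
grip_force: 45.4
```

Call:
jog_arm(
  rows=[
    [[0,0,0],[0,0,0]],
    [[0,0,0],[0,0,0]],
    [[0,0,0],[0,0,0]],
    [[0,0,-5],[0,0,0]],
  ],
  grip=70,
)

```text
time: 16.1
tool_pos: [621.2, 204.5, -10.0]
tcp_rot: [-179.8, -0.0, 96.0]
ft_force: [0.4, 0.6, 0.4]
finger_gap: 69.9
grip_force: 0.0
```

Call:
jog_arm(
  rows=[
    [[0,0,-40],[0,0,0]],
    [[0,0,-90],[0,0,0]],
    [[0,0,-140],[0,0,0]],
    [[0,0,-140],[0,0,0]],
    [[0,0,-140],[0,0,0]],
  ],
)

```text
time: 16.6
tool_pos: [624.1, 205.1, 134.1]
tcp_rot: [179.8, -0.1, 96.0]
ft_force: [-0.4, -0.0, -0.8]
finger_gap: 69.7
grip_force: 0.0
```

```bash
python3 - <<'E'
from m2 import *
go(448.4,306.6,110,-167.7)
S=np.mean([snap('scene')[0].astype(float) for i in range(4)],0).astype(np.uint8)
T=np.mean([snap('top')[0].astype(float) for i in range(4)],0).astype(np.uint8)
cv2.imwrite('pics/t9.png',T)
print('caul',box('top',T,(5,75,40),(16,255,190),(160,215,211,248),12))
a=cv2.resize(S[192:322,158:278],None,fx=4.4,fy=4.4,interpolation=cv2.INTER_CUBIC);cv2.imwrite('pics/v9.png',a)
E
```

```text
t 16.6 at [624.1 205.1 134.1] [ 1.7977e+02 -8.0000e-02  9.6020e+01] j [14.0, 18.0, 80.0, 0.0, 82.0, 8.0] F [-0.4 -0.  -0.8] shift [ 119.3 -164.1   23.6] turn [ 0.0041  0.0023 -1.6805] minrows 12.0
caul ((437.0, 358.1), (24.4, 56.4), 15.1)
```

View pics/v9.png

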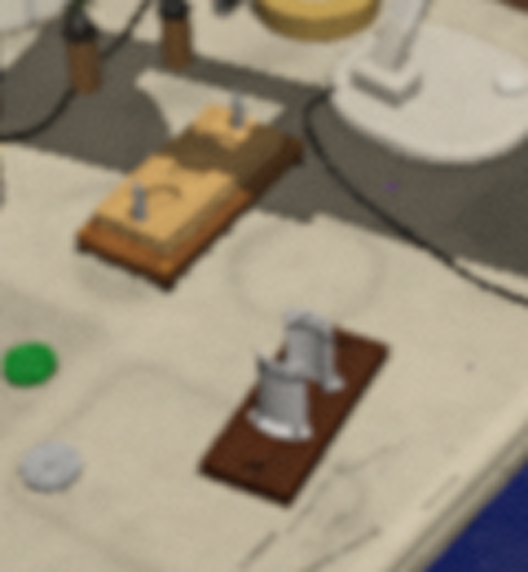

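Call:
jog_arm(
  rows=[
    [[119.3,-164,24],[0.004,0.002,-1.68]],
    [[119.3,-164,24],[0.004,0.002,-1.68]],
    [[119.3,-164,24],[0.004,0.002,-1.68]],
    [[119.3,-164,24],[0.004,0.002,-1.68]],
    [[119.3,-164,24],[0.004,0.002,-1.68]],
    [[119.3,-164,24],[0.004,0.002,-1.68]],
    [[119.3,-164,24],[0.004,0.002,-1.68]],
    [[119.3,-164,24],[0.004,0.002,-1.68]],
    [[119.3,-164,24],[0.004,0.002,-1.68]],
    [[119.3,-164,24],[0.004,0.002,-1.68]],
  ],
)

```text
time: 18.0
tool_pos: [446.4, 306.1, 106.9]
tcp_rot: [-179.9, -0.3, -177.7]
ft_force: [-0.3, -0.2, -1.0]
finger_gap: 70.1
grip_force: 0.0
```

Call:
jog_arm(
  rows=[
    [[0,0,0],[0,0,-0.3]],
    [[0,0,0],[0,0,-0.3]],
    [[0,0,0],[0,0,-0.3]],
  ],
)

```text
time: 18.3
tool_pos: [446.4, 306.0, 106.9]
tcp_rot: [180.0, -0.3, -160.7]
ft_force: [0.0, 0.8, -0.3]
finger_gap: 70.0
grip_force: 0.0
```

```bash
python3 - <<'E'
from h import *
go(448.4,306.6,60,-167.7)
S=[];D=[]
for i in range(5):
    s,d=snap('scene');S.append(s.astype(float));D.append(np.where(d==0,np.nan,d))
s=np.mean(S,0).astype(np.uint8);d=np.nanmedian(D,0);X=cloud('scene',d);h=cv2.cvtColor(s,cv2.COLOR_BGR2HSV)
near=np.hypot(X[...,0]-448,X[...,1]-306)<85
k=near&(cv2.inRange(h,(5,75,25),(16,255,190))>0)&(X[...,2]<25)&(X[...,2]>3)
print('plate',cv2.minAreaRect(X[k][:,:2].astype(np.float32)))
k=near&(h[...,1]<60)&(X[...,2]>25)&(X[...,2]<75)&(h[...,2]>60)
P=X[k]; e=np.array([np.cos(np.radians(102.3)),np.sin(np.radians(102.3))]);f=np.array([e[1],-e[0]])
print('tube',len(P),np.percentile((P[:,:2]-[448.4,306.6])@e,[2,98]).round(1),np.percentile((P[:,:2]-[448.4,306.6])@f,[2,98]).round(1),P[:,2].max())
E
```

```text
t 18.3 at [446.4 306.  106.9] [ 179.96   -0.3  -160.71] j [29.0, 2.0, 101.0, 0.0, 77.0, -80.0] F [ 0.   0.8 -0.3] shift [-2.3 -0.1 46.9] turn [ 0.0003 -0.0053  0.122 ] minrows 1.0
plate ((445.31829833984375, 308.4450988769531), (58.37369918823242, 131.14291381835938), 12.136353492736816)
tube 243 [-19.4  25.3] [-16.6  12.4] 63.53348331073505
```

Call:
jog_arm(
  rows=[
    [[-2.6,-0.1,0],[0,-0.005,0.122]],
    [[-2.6,-0.1,20],[0,-0.005,0.122]],
    [[-2.6,-0.1,45],[0,-0.005,0.122]],
    [[-2.6,-0.1,70],[0,-0.005,0.122]],
    [[-2.6,-0.1,90],[0,-0.005,0.122]],
    [[-2.6,-0.1,110],[0,-0.005,0.122]],
    [[-2.6,-0.1,115],[0,-0.005,0.122]],
    [[-2.6,-0.1,115],[0,-0.005,0.122]],
    [[-2.6,-0.1,115],[0,-0.005,0.122]],
  ],
)

```text
time: 19.45
tool_pos: [449.3, 307.2, -6.7]
tcp_rot: [180.0, 0.1, -167.9]
ft_force: [-0.2, 0.5, 0.4]
finger_gap: 69.7
grip_force: 0.0
```

```bash
python3 - <<'E'
from h import *
go(448.8,306.3,-8,-167.7)
s,_=snap('scene')
cv2.imwrite('pics/v10.png',cv2.resize(s[230:320,170:270],None,fx=5,fy=5,interpolation=cv2.INTER_CUBIC))
E
```

```text
t 19.4 at [449.3 307.2  -6.7] [ 1.7995e+02  8.0000e-02 -1.6787e+02] j [29.0, 10.0, 105.0, 0.0, 65.0, -73.0] F [-0.2  0.5  0.4] shift [ 0.6 -0.7  1.3] turn [ 0.0008  0.0015 -0.003 ] minrows 1.0
```

View pics/v10.png

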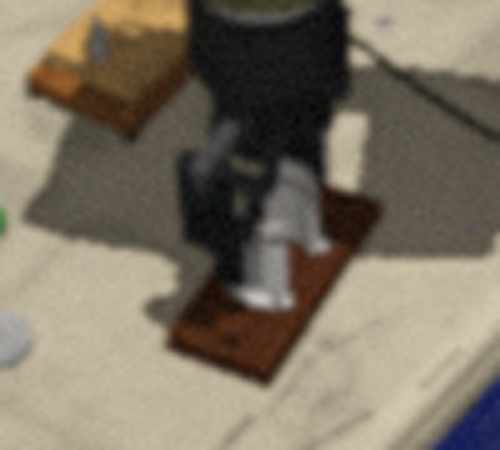

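Call:
jog_arm(
  rows=[
    [[0,0,1],[0,0,0]],
    [[0,0,1],[0,0,0]],
    [[0,0,1],[0,0,0]],
    [[0,0,1],[0,0,0]],
    [[0,0,1],[0,0,0]],
    [[0,0,1],[0,0,0]],
  ],
  grip=38,
  force=50,
)

```text
time: 20.1
tool_pos: [449.5, 307.3, -7.5]
tcp_rot: [179.9, 0.1, -167.8]
ft_force: [-0.4, -0.6, 6.5]
finger_gap: 45.6
grip_force: 51.3
```

```bash
python3 - <<'E'
from h import *
go(448.8,306.3,-8,-167.7); print(r.sense()['finger_gap'],r.sense()['grip_force'])
E
```

```text
t 20.1 at [449.5 307.3  -7.5] [ 1.7994e+02  1.3000e-01 -1.6784e+02] j [29.0, 10.0, 105.0, 0.0, 65.0, -73.0] F [-0.4 -0.6  6.5] shift [ 0.9 -0.8  0.5] turn [ 0.001   0.0022 -0.0025] minrows 1.0
45.59496014495477 51.33771755732596
```

Call:
jog_arm(
  rows=[
    [[0,0,-10],[0,0,0]],
    [[0,0,-40],[0,0,0]],
    [[0,0,-80],[0,0,0]],
    [[0,0,-95],[0,0,0]],
    [[0,0,-95],[0,0,0]],
    [[0,0,-95],[0,0,0]],
  ],
)

```text
time: 20.7
tool_pos: [448.1, 306.5, 85.3]
tcp_rot: [180.0, -0.0, -167.8]
ft_force: [-0.1, 0.3, -2.5]
finger_gap: 45.8
grip_force: 51.7
```

```bash
cat > lift.py <<'E'
from h import *
def plate(c,ang,lo,hi,n=5):
    S=[];D=[]
    for i in range(n):
        s,d=snap('scene');S.append(s.astype(float));D.append(np.where(d==0,np.nan,d))
    s=np.mean(S,0).astype(np.uint8);d=np.nanmedian(D,0);X=cloud('scene',d);h=cv2.cvtColor(s,cv2.COLOR_BGR2HSV)
    k=(np.hypot(X[...,0]-c[0],X[...,1]-c[1])<90)&(cv2.inRange(h,(4,75,20),(17,255,190))>0)&(X[...,2]>lo)&(X[...,2]<hi)
    P=X[k]; e=np.array([np.cos(np.radians(ang)),np.sin(np.radians(ang))]);f=np.array([e[1],-e[0]])
    m=P[:,:2].mean(0); q=np.linalg.lstsq(np.c_[P[:,:2]-m,np.ones(len(P))],P[:,2],rcond=None)[0]
    print('n',len(P),'plane',q.round(3),cv2.minAreaRect(P[:,:2].astype(np.float32)),'y',np.percentile((P[:,:2]-c)@e,[1,99]).round(1),'x',np.percentile((P[:,:2]-c)@f,[1,99]).round(1))
E
python3 - <<'E'
from lift import *
go(622.9,204.8,88,-174.1); print(r.sense()['finger_gap'])
plate(r.sense()['tool_pos'][:2],102.3,75,130)
E
```

```text
t 20.7 at [448.1 306.5  85.3] [ 1.7999e+02 -3.0000e-02 -1.6785e+02] j [29.0, 3.0, 102.0, 0.0, 75.0, -73.0] F [-0.1  0.3 -2.5] shift [-149.5 -136.2   -2.8] turn [ 0.0002 -0.0005  0.1092] minrows 5.0
45.77829301246951
n 649 plane [ 4.40000e-02 -1.10000e-02  1.01056e+02] ((443.68524169921875, 304.70196533203125), (59.33946228027344, 133.58837890625), 11.456846237182617) y [-63.7  65. ] x [-33.5  23.5]
```

Call:
jog_arm(
  rows=[
    [[-149.5,-136.2,-3],[0,0,0.109]],
    [[-149.5,-136.2,-3],[0,0,0.109]],
    [[-149.5,-136.2,-3],[0,0,0.109]],
    [[-149.5,-136.2,-3],[0,0,0.109]],
    [[-149.5,-136.2,-3],[0,0,0.109]],
    [[-149.5,-136.2,5],[0,0,0.109]],
    [[-149.5,-136.2,15],[0,0,0.109]],
    [[-149.5,-136.2,15],[0,0,0.109]],
    [[-149.5,-136.2,15],[0,0,0.109]],
    [[-149.5,-136.2,15],[0,0,0.109]],
  ],
)

```text
time: 21.95
tool_pos: [622.9, 205.9, 71.6]
tcp_rot: [180.0, 0.0, -174.0]
ft_force: [-0.2, 0.7, -0.5]
finger_gap: 45.5
grip_force: 51.9
```

```bash
python3 - <<'E'
from lift import *
go(622.9,204.8,60,-174.1); print(r.sense()['finger_gap'])
plate(r.sense()['tool_pos'][:2],96,65,110)
s,_=snap('scene'); cv2.imwrite('pics/x.png',s)
E
```

```text
t 21.9 at [622.9 205.9  71.6] [ 1.7997e+02  3.0000e-02 -1.7402e+02] j [14.0, 21.0, 83.0, 0.0, 76.0, -82.0] F [-0.2  0.7 -0.5] shift [ 0.2 -1.1 11.6] turn [0.0006 0.0005 0.0014] minrows 1.0
45.488696513276935
n 489 plane [ 5.100e-02 -1.200e-02  8.807e+01] ((618.6058349609375, 204.2103271484375), (58.593719482421875, 135.5927276611328), 4.840021133422852) y [-65.  65.] x [-32.8  24.2]
```

Call:
jog_arm(
  rows=[
    [[0.2,-1.1,5],[0,0,-0.008]],
    [[0.2,-1.1,10],[0,0,-0.008]],
    [[0.2,-1.1,15],[0,0,-0.008]],
    [[0.2,-1.1,15],[0,0,-0.008]],
    [[0.2,-1.1,15],[0,0,-0.008]],
  ],
)

```text
time: 22.75
tool_pos: [623.0, 203.9, 55.7]
tcp_rot: [180.0, -0.0, -173.6]
ft_force: [1.0, -0.1, -1.8]
finger_gap: 46.0
grip_force: 51.9
```

Call:
jog_arm(
  rows=[
    [[0,0,1.5],[0,0,0]],
    [[0,0,3],[0,0,0]],
    [[0,0,4.5],[0,0,0]],
    [[0,0,5],[0,0,0]],
    [[0,0,5],[0,0,0]],
  ],
)

```text
time: 23.25
tool_pos: [623.2, 204.0, 51.0]
tcp_rot: [180.0, -0.0, -173.6]
ft_force: [-0.3, -0.8, -2.3]
finger_gap: 45.8
grip_force: 51.9
```

Call:
jog_arm(
  rows=[
    [[0,0,1],[0,0,0]],
    [[0,0,2],[0,0,0]],
    [[0,0,3],[0,0,0]],
    [[0,0,4],[0,0,0]],
    [[0,0,4],[0,0,0]],
  ],
)

```text
time: 23.75
tool_pos: [623.1, 203.9, 46.9]
tcp_rot: [180.0, -0.0, -173.6]
ft_force: [-1.1, -0.9, -1.5]
finger_gap: 45.6
grip_force: 51.9
```

Call:
jog_arm(
  rows=[
    [[0,0.6,1.5],[0,0,0]],
    [[0,0.6,3],[0,0,0]],
    [[0,0.6,4.5],[0,0,0]],
    [[0,0.6,6],[0,0,0]],
    [[0,0.6,6],[0,0,0]],
  ],
)

```text
time: 24.25
tool_pos: [623.3, 205.0, 41.1]
tcp_rot: [179.9, 0.0, -173.6]
ft_force: [0.7, 2.8, -2.6]
finger_gap: 45.4
grip_force: 52.0
```

Call:
jog_arm(
  rows=[
    [[0,0,1.5],[0,0,0]],
    [[0,0,3],[0,0,0]],
    [[0,0,4.5],[0,0,0]],
    [[0,0,6],[0,0,0]],
    [[0,0,6],[0,0,0]],
  ],
)

```text
time: 24.75
tool_pos: [623.3, 205.0, 35.1]
tcp_rot: [179.9, 0.0, -173.6]
ft_force: [0.3, 5.0, -0.6]
finger_gap: 45.3
grip_force: 52.2
```

Call:
jog_arm(
  rows=[
    [[0,0,1.5],[0,0,0]],
    [[0,0,3],[0,0,0]],
    [[0,0,4.5],[0,0,0]],
    [[0,0,6],[0,0,0]],
    [[0,0,6],[0,0,0]],
  ],
)

```text
time: 25.25
tool_pos: [623.3, 205.0, 29.1]
tcp_rot: [179.9, 0.0, -173.6]
ft_force: [0.8, 4.8, -1.3]
finger_gap: 45.5
grip_force: 52.2
```

Call:
jog_arm(
  rows=[
    [[0,0.5,1.5],[0,0,0]],
    [[0,0.5,3],[0,0,0]],
    [[0,0.5,4.5],[0,0,0]],
    [[0,0.5,5],[0,0,0]],
    [[0,0.5,5],[0,0,0]],
  ],
)

```text
time: 25.75
tool_pos: [623.2, 205.0, 24.0]
tcp_rot: [180.0, 0.0, -173.6]
ft_force: [1.4, 3.9, -1.2]
finger_gap: 45.5
grip_force: 52.0
```

Call:
jog_arm(
  rows=[
    [[0,0,1],[0,0,0]],
    [[0,0,2],[0,0,0]],
    [[0,0,2.5],[0,0,0]],
    [[0,0,2.5],[0,0,0]],
  ],
)

```text
time: 26.15
tool_pos: [623.3, 205.0, 22.6]
tcp_rot: [180.0, 0.0, -173.6]
ft_force: [-2.2, 2.1, 6.1]
finger_gap: 45.7
grip_force: 52.7
```

Call:
jog_arm(
  rows=[
    [[0,0,0],[0,0,0]],
    [[0,0,0],[0,0,0]],
    [[0,0,0],[0,0,0]],
    [[0,0,0],[0,0,0]],
  ],
  grip=53,
)

```text
time: 26.55
tool_pos: [623.0, 204.8, 21.4]
tcp_rot: [180.0, -0.0, -173.6]
ft_force: [0.4, 0.5, 0.2]
finger_gap: 52.6
grip_force: 0.0
```

Call:
jog_arm(
  rows=[
    [[0,0,-20],[0,0,0]],
    [[0,0,-60],[0,0,0]],
    [[0,0,-100],[0,0,0]],
    [[0,0,-140],[0,0,0]],
    [[0,0,-140],[0,0,0]],
    [[0,0,-140],[0,0,0]],
  ],
)

```text
time: 27.15
tool_pos: [624.2, 205.2, 163.5]
tcp_rot: [180.0, 0.2, -173.6]
ft_force: [-0.2, 0.1, -0.6]
finger_gap: 52.8
grip_force: 0.0
```

```bash
python3 - <<'E'
from lift import *
from m2 import *
go(531.5,424.5,100,96)
plate(np.array([622,205]),96,28,60)
T=[];D=[]
for i in range(4):
    a,d=snap('top');T.append(a.astype(float));D.append(np.where(d==0,np.nan,d))
try: meas(np.mean(T,0).astype(np.uint8),np.nanmedian(D,0))
except Exception as ex: print(ex)
E
```

```text
t 27.1 at [624.2 205.2 163.5] [ 179.96    0.2  -173.63] j [14.0, 17.0, 78.0, 0.0, 85.0, -83.0] F [-0.2  0.1 -0.6] shift [ 68.1 228.2  63.4] turn [0.0033 0.0021 1.5772] minrows 11.0
n 472 plane [ 6.9000e-02 -1.5000e-02  3.8764e+01] ((619.1302490234375, 204.590087890625), (60.024269104003906, 132.6124267578125), 5.551575183868408) y [-62.9  65.6] x [-32.   26.3]
bed ((619.4, 236.8), (80.4, 92.8), 95.8)
layer ((447.6, 192.6), (6.7, 70.6), 102.0)
max() iterable argument is empty
```

```bash
sed -i "s/^    print('bed'/    if 0: print('bed'/; s/^    print('layer'/    if 0: print('layer'/; s/^    print('caul'/    if 0: print('caul'/" m2.py; cat > dd.py <<'E'
from m2 import *
def disc(n=3):
    T=[];D=[]
    for i in range(n):
        a,d=snap('top');T.append(a.astype(float));D.append(np.where(d==0,np.nan,d))
    meas(np.mean(T,0).astype(np.uint8),np.nanmedian(D,0))
def sdisc(c,n=3):
    s=np.mean([snap('scene')[0].astype(float) for i in range(n)],0).astype(np.uint8)
    B=cv2.resize(s,None,fx=4,fy=4,interpolation=cv2.INTER_CUBIC); h=cv2.cvtColor(B,cv2.COLOR_BGR2HSV)
    q=proj('scene',[c[0],c[1],6])[0]; m=cv2.inRange(h,(0,0,70),(180,40,255)); k=np.zeros_like(m); cv2.circle(k,tuple((q*4).astype(int)),60,255,-1)
    cs=[x for x in cv2.findContours(m&k,0,2)[0] if cv2.contourArea(x)>200]
    for x in cs:
        M=cv2.moments(x); uv=(np.array([M['m10'],M['m01']])/M['m00']+.5)/4-.5; print('sdisc',cv2.contourArea(x),uv.round(1),onplane('scene',[uv],5)[0].round(1))
E
python3 -c "
from dd import *
disc(); sdisc((531.5,424.5))"
```

```text
disc [345.5 246. ] 946.0 [ 403.4 -282.9    6. ] z 6.1
disc [325.4 244.4] 982.5 [ 408.8 -208.1    6. ] z 12.4
disc [307.  243.5] 977.0 [ 411.5 -139.7    6. ] z 6.5
disc [288.2 237.6] 971.5 [432.6 -70.2   6. ] z 6.2
disc [270.7 234.2] 938.5 [444.5  -5.    6. ] z 6.3
disc [423.5 229.4] 744.5 [ 466.9 -580.     6. ] z 54.4
disc [156.7 209.6] 925.5 [531.5 424.5   6. ] z 5.3
sdisc 2293.0 [169.2 297.4] [527.7 425.8   5. ]
```

Call:
jog_arm(
  rows=[
    [[68,228,10],[0.003,0.002,1.577]],
    [[68,228,10],[0.003,0.002,1.577]],
    [[68,228,10],[0.003,0.002,1.577]],
    [[68,228,10],[0.003,0.002,1.577]],
    [[68,228,63],[0.003,0.002,1.577]],
    [[68,228,63],[0.003,0.002,1.577]],
    [[68,228,63],[0.003,0.002,1.577]],
    [[68,228,63],[0.003,0.002,1.577]],
    [[68,228,63],[0.003,0.002,1.577]],
    [[68,228,63],[0.003,0.002,1.577]],
  ],
)

```text
time: 28.9
tool_pos: [530.2, 424.2, 98.7]
tcp_rot: [-179.8, 0.0, 101.0]
ft_force: [0.5, -0.3, -0.5]
finger_gap: 52.9
grip_force: 0.0
```

```bash
python3 -c "
from dd import *
go(531.5,424.5,60,96);disc(); sdisc((531.5,424.5))"
```

```text
t 28.9 at [530.2 424.2  98.7] [-179.83    0.    101.01] j [34.0, 23.0, 77.0, 0.0, 80.0, 23.0] F [ 0.5 -0.3 -0.5] shift [ 0.   1.4 38.7] turn [-0.0029  0.0001  0.0875] minrows 1.0
disc [345.5 246. ] 943.5 [ 403.5 -282.8    6. ] z 6.7
disc [325.4 244.4] 975.5 [ 408.8 -208.     6. ] z 12.4
disc [307.  243.5] 979.0 [ 411.5 -139.7    6. ] z 5.5
disc [288.2 237.6] 965.5 [432.7 -70.1   6. ] z 6.6
disc [270.5 234.3] 973.5 [444.1  -4.4   6. ] z 6.1
disc [423.5 229.5] 736.5 [ 466.7 -580.2    6. ] z 53.4
disc [156.7 209.6] 911.5 [531.3 424.8   6. ] z 5.4
sdisc 2255.5 [169.1 297.4] [527.8 426.    5. ]
```

Call:
jog_arm(
  rows=[
    [[0,1,30],[-0.003,0,0.087]],
    [[0,1,60],[-0.003,0,0.087]],
    [[0,1,90],[-0.003,0,0.087]],
    [[0,1,110],[-0.003,0,0.087]],
    [[0,1,122],[-0.003,0,0.087]],
    [[0,1,122],[-0.003,0,0.087]],
    [[0,1,122],[-0.003,0,0.087]],
  ],
  grip=50,
)

```text
time: 29.9
tool_pos: [531.5, 424.6, -22.3]
tcp_rot: [179.9, -0.0, 96.4]
ft_force: [-0.1, -0.4, -0.2]
finger_gap: 50.0
grip_force: 0.0
```

```bash
python3 -c "
from dd import *
go(531.5,424.6,-31.8,96)"
```

```text
t 29.9 at [531.5 424.6 -22.3] [ 1.7994e+02 -2.0000e-02  9.6410e+01] j [34.0, 30.0, 81.0, -0.0, 68.0, 28.0] F [-0.1 -0.4 -0.2] shift [0.  0.  9.5] turn [ 0.001  -0.0003  0.0071] minrows 1.0
```

Call:
jog_arm(
  rows=[
    [[0,0,4],[0,0,0.007]],
    [[0,0,8],[0,0,0.007]],
    [[0,0,9.5],[0,0,0.007]],
    [[0,0,9.5],[0,0,0.007]],
  ],
)

```text
time: 30.3
tool_pos: [530.8, 424.1, -32.9]
tcp_rot: [-180.0, 0.0, 96.0]
ft_force: [-0.0, -1.3, -0.1]
finger_gap: 49.4
grip_force: 0.0
```

Call:
jog_arm(
  rows=[
    [[0,0,0],[0,0,0]],
    [[0,0,0],[0,0,0]],
    [[0,0,0],[0,0,0]],
    [[0,0,0],[0,0,0]],
    [[0,0,0],[0,0,0]],
  ],
  grip=28,
  force=40,
)

```text
time: 30.8
tool_pos: [531.3, 424.4, -32.3]
tcp_rot: [179.9, -0.0, 96.0]
ft_force: [-0.2, 0.0, 3.3]
finger_gap: 31.4
grip_force: 39.9
```

Call:
jog_arm(
  rows=[
    [[0,0,-10],[0,0,0]],
    [[0,0,-40],[0,0,0]],
    [[0,0,-80],[0,0,0]],
    [[0,0,-120],[0,0,0]],
    [[0,0,-150],[0,0,0]],
    [[0,0,-150],[0,0,0]],
    [[0,0,-150],[0,0,0]],
  ],
)

```text
time: 31.5
tool_pos: [531.4, 424.6, 118.7]
tcp_rot: [179.9, -0.1, 96.0]
ft_force: [-0.9, 0.2, -2.1]
finger_gap: 31.1
grip_force: 39.7
```

```bash
cat >> dd.py <<'E'
def held(n=5):
    "metal points near the fingertips"
    S=[];D=[]
    for i in range(n):
        s,d=snap('scene');S.append(s.astype(float));D.append(np.where(d==0,np.nan,d))
    s=np.mean(S,0).astype(np.uint8);d=np.nanmedian(D,0);X=cloud('scene',d);h=cv2.cvtColor(s,cv2.COLOR_BGR2HSV);p=r.sense()['tool_pos']
    k=(np.hypot(X[...,0]-p[0],X[...,1]-p[1])<35)&(abs(X[...,2]-p[2]-36)<14)
    P=X[k]; V=h[k]; j=(V[:,2]>95)&(V[:,1]<60); print('held px',k.sum(),'bright',j.sum(),P[j].mean(0).round(1)-p if j.any() else '')
E
python3 -c "
from dd import *
go(622.3,205,118,96); held(); print(r.sense()['finger_gap']); sdisc((531.5,424.5))"
```

```text
t 31.5 at [531.4 424.6 118.7] [ 1.7988e+02 -5.0000e-02  9.5970e+01] j [34.0, 22.0, 76.0, -0.0, 81.0, 28.0] F [-0.9  0.2 -2.1] shift [-227.9   67.5    0.7] turn [ 0.0021 -0.0009 -0.0005] minrows 5.0
held px 173 bright 57 [-7.23244528 11.17301288 36.64864544]
31.30909177858479
```

Call:
jog_arm(
  rows=[
    [[-227.9,67.6,0],[0.002,0,0]],
    [[-227.9,67.6,0],[0.002,0,0]],
    [[-227.9,67.6,0],[0.002,0,0]],
    [[-227.9,67.6,0],[0.002,0,0]],
    [[-227.9,67.6,0],[0.002,0,0]],
    [[-227.9,67.6,20],[0.002,0,0]],
    [[-227.9,67.6,45],[0.002,0,0]],
    [[-227.9,67.6,45],[0.002,0,0]],
    [[-227.9,67.6,45],[0.002,0,0]],
    [[-227.9,67.6,45],[0.002,0,0]],
  ],
)

```text
time: 32.9
tool_pos: [622.6, 205.2, 73.9]
tcp_rot: [180.0, -0.0, 96.0]
ft_force: [0.4, 0.2, 0.2]
finger_gap: 31.5
grip_force: 39.8
```

```bash
python3 -c "
from dd import *
go(622.4,205,66,96);held()"
```

```text
t 32.9 at [622.6 205.2  73.9] [ 1.8e+02 -1.0e-02  9.6e+01] j [14.0, 21.0, 83.0, 0.0, 76.0, 8.0] F [0.4 0.2 0.2] shift [-0.2 -0.3  7.9] turn [ 0.0001 -0.0001 -0.    ] minrows 1.0
held px 126 bright 15 [-6.79324961 15.28126071 35.59278796]
```

Call:
jog_arm(
  rows=[
    [[-0.2,-0.2,4],[0,0,0]],
    [[-0.2,-0.2,8],[0,0,0]],
    [[-0.2,-0.2,11],[0,0,0]],
    [[-0.2,-0.2,13],[0,0,0]],
    [[-0.2,-0.2,13],[0,0,0]],
  ],
)

```text
time: 33.65
tool_pos: [621.2, 204.2, 58.6]
tcp_rot: [-179.8, 0.0, 96.0]
ft_force: [-0.3, -1.2, -0.2]
finger_gap: 31.3
grip_force: 39.8
```

Call:
jog_arm(
  rows=[
    [[0,0,2],[0,0,0]],
    [[0,0,4],[0,0,0]],
    [[0,0,6],[0,0,0]],
    [[0,0,8],[0,0,0]],
    [[0,0,8],[0,0,0]],
  ],
)

```text
time: 34.15
tool_pos: [621.3, 204.3, 50.8]
tcp_rot: [-179.9, 0.0, 96.0]
ft_force: [-0.4, 1.1, 0.3]
finger_gap: 30.9
grip_force: 39.8
```

Call:
jog_arm(
  rows=[
    [[0,0,2.5],[0,0,0]],
    [[0,0,5],[0,0,0]],
    [[0,0,7.5],[0,0,0]],
    [[0,0,10],[0,0,0]],
    [[0,0,10],[0,0,0]],
  ],
)

```text
time: 34.65
tool_pos: [621.2, 204.2, 40.7]
tcp_rot: [-179.8, 0.0, 96.0]
ft_force: [0.9, 0.3, -0.4]
finger_gap: 31.2
grip_force: 39.8
```

Call:
jog_arm(
  rows=[
    [[0,0,3],[0,0,0]],
    [[0,0,6],[0,0,0]],
    [[0,0,9],[0,0,0]],
    [[0,0,12],[0,0,0]],
    [[0,0,15],[0,0,0]],
    [[0,0,15],[0,0,0]],
  ],
)

```text
time: 35.25
tool_pos: [621.1, 204.2, 25.6]
tcp_rot: [-179.8, 0.0, 96.0]
ft_force: [-0.1, 0.3, -0.5]
finger_gap: 31.0
grip_force: 39.8
```

Call:
jog_arm(
  rows=[
    [[0,0,3],[0,0,0]],
    [[0,0,6],[0,0,0]],
    [[0,0,9],[0,0,0]],
    [[0,0,12],[0,0,0]],
    [[0,0,13],[0,0,0]],
    [[0,0,13],[0,0,0]],
  ],
)

```text
time: 35.85
tool_pos: [621.3, 204.3, 12.9]
tcp_rot: [-179.9, 0.0, 96.0]
ft_force: [-1.1, -0.0, 0.7]
finger_gap: 31.3
grip_force: 39.8
```

Call:
jog_arm(
  rows=[
    [[0,0,1],[0,0,0]],
    [[0,0,2],[0,0,0]],
    [[0,0,3],[0,0,0]],
    [[0,0,3],[0,0,0]],
  ],
)

```text
time: 36.25
tool_pos: [621.5, 204.3, 10.2]
tcp_rot: [-179.9, 0.0, 96.0]
ft_force: [-0.3, 0.5, -0.6]
finger_gap: 31.6
grip_force: 39.8
```

Call:
jog_arm(
  rows=[
    [[0,0,0.5],[0,0,0]],
    [[0,0,0.5],[0,0,0]],
    [[0,0,0.5],[0,0,0]],
    [[0,0,0.5],[0,0,0]],
    [[0,0,0.5],[0,0,0]],
  ],
  grip=46,
)

```text
time: 36.75
tool_pos: [621.6, 204.4, 9.9]
tcp_rot: [-179.9, 0.0, 96.0]
ft_force: [-0.7, 0.2, 0.2]
finger_gap: 45.9
grip_force: 0.0
```

Call:
jog_arm(
  rows=[
    [[0,0,-10],[0,0,0]],
    [[0,0,-30],[0,0,0]],
    [[0,0,-60],[0,0,0]],
    [[0,0,-100],[0,0,0]],
    [[0,0,-120],[0,0,0]],
    [[0,0,-120],[0,0,0]],
    [[0,0,-120],[0,0,0]],
  ],
)

```text
time: 37.45
tool_pos: [622.2, 204.5, 130.8]
tcp_rot: [-180.0, -0.0, 96.0]
ft_force: [-0.1, 0.2, -0.7]
finger_gap: 46.1
grip_force: 0.0
```

```bash
cat >> dd.py <<'E'
def tube(c=(622,205)):
    "height of metal seen inside bore (top camera depth), and held/caul checks from scene"
    from lift import plate
    plate(np.array(c),96,28,60,3)
E
python3 -c "
from dd import *
go(444.2,-4.7,100,180); disc(2); tube()"
```

```text
t 37.5 at [622.2 204.5 130.8] [-179.99   -0.     95.97] j [14.0, 18.0, 80.0, 0.0, 82.0, 8.0] F [-0.1  0.2 -0.7] shift [-189.6 -198.8   30.8] turn [-1.0000e-04 -2.0000e-04 -1.4666e+00] minrows 10.0
disc [345.5 246.1] 942.0 [ 403.3 -282.8    6. ] z 6.4
disc [325.4 244.4] 986.5 [ 408.7 -208.1    6. ] z 11.9
disc [307.  243.5] 974.0 [ 411.6 -139.8    6. ] z 6.6
disc [288.3 237.6] 966.5 [432.7 -70.3   6. ] z 5.5
disc [270.7 234.2] 950.0 [444.5  -4.9   6. ] z 5.9
disc [423.5 229.5] 734.5 [ 466.7 -580.2    6. ] z 55.1
n 447 plane [ 5.5000e-02 -1.7000e-02  3.8651e+01] ((619.589599609375, 205.3723907470703), (61.289066314697266, 133.4003143310547), 5.533632278442383) y [-63.6  65.7] x [-32.3  25.9]dd.py:6: RuntimeWarning: All-NaN slice encountered
  meas(np.mean(T,0).astype(np.uint8),np.nanmedian(D,0))
```

Call:
jog_arm(
  rows=[
    [[-59,-149,0],[0,0,-0.6]],
    [[-59,-149,0],[0,0,-0.6]],
    [[-59,-149,0],[0,0,-0.6]],
    [[-59,-149,0],[0,0,-0.6]],
    [[-189.6,-198.8,30],[0,0,-1.466]],
    [[-189.6,-198.8,30],[0,0,-1.466]],
    [[-189.6,-198.8,30],[0,0,-1.466]],
    [[-189.6,-198.8,30],[0,0,-1.466]],
    [[-189.6,-198.8,30],[0,0,-1.466]],
    [[-189.6,-198.8,30],[0,0,-1.466]],
  ],
  grip=50,
)

```text
time: 38.7
tool_pos: [442.9, -5.5, 99.4]
tcp_rot: [-180.0, -0.2, 179.0]
ft_force: [1.0, 0.8, 0.2]
finger_gap: 50.0
grip_force: 0.0
```

```bash
python3 -c "
from dd import *
go(444.4,-4.8,-22,180)"
```

```text
t 38.7 at [442.9  -5.5  99.4] [-179.99   -0.19  179.05] j [-7.0, -13.0, 116.0, -0.0, 78.0, -96.0] F [1.  0.8 0.2] shift [ -1.9   0.8 121.4] turn [-0.0002 -0.0032 -0.0167] minrows 3.0
```

Call:
jog_arm(
  rows=[
    [[-1.5,0.7,30],[0,-0.003,-0.016]],
    [[-1.5,0.7,60],[0,-0.003,-0.016]],
    [[-1.5,0.7,90],[0,-0.003,-0.016]],
    [[-1.5,0.7,112],[0,-0.003,-0.016]],
    [[-1.5,0.7,120],[0,-0.003,-0.016]],
    [[-1.5,0.7,120],[0,-0.003,-0.016]],
    [[-1.5,0.7,120],[0,-0.003,-0.016]],
  ],
)

```text
time: 39.4
tool_pos: [445.6, -4.3, -19.0]
tcp_rot: [-180.0, 0.1, 179.7]
ft_force: [0.1, 0.7, 0.9]
finger_gap: 50.0
grip_force: 0.0
```

```bash
python3 -c "
from dd import *
go(444.4,-4.8,-32,180)"
```

```text
t 39.4 at [445.6  -4.3 -19. ] [-1.7997e+02  1.1000e-01  1.7970e+02] j [-7.0, -3.0, 121.0, -0.0, 63.0, -97.0] F [0.1 0.7 0.9] shift [ 1.2 -0.5 13. ] turn [-0.0005  0.0019 -0.0052] minrows 1.0
```

Call:
jog_arm(
  rows=[
    [[0.5,-0.5,4],[0,0,0]],
    [[0.5,-0.5,8],[0,0,0]],
    [[0.5,-0.5,12],[0,0,0]],
    [[0.5,-0.5,12],[0,0,0]],
    [[0.5,-0.5,12],[0,0,0]],
  ],
)

```text
time: 39.9
tool_pos: [444.4, -4.7, -31.9]
tcp_rot: [-180.0, 0.1, 179.7]
ft_force: [-0.1, 0.9, -0.5]
finger_gap: 50.4
grip_force: 0.0
```

Call:
jog_arm(
  rows=[
    [[0,0,0],[0,0,0]],
    [[0,0,0],[0,0,0]],
    [[0,0,0],[0,0,0]],
    [[0,0,0],[0,0,0]],
    [[0,0,0],[0,0,0]],
  ],
  grip=28,
)

```text
time: 40.4
tool_pos: [444.9, -4.8, -31.3]
tcp_rot: [-180.0, 0.1, 179.7]
ft_force: [-2.6, 0.5, 5.5]
finger_gap: 31.0
grip_force: 39.3
```

Call:
jog_arm(
  rows=[
    [[0,0,-10],[0,0,0]],
    [[0,0,-40],[0,0,0]],
    [[0,0,-80],[0,0,0]],
    [[0,0,-120],[0,0,0]],
    [[0,0,-150],[0,0,0]],
    [[0,0,-150],[0,0,0]],
    [[0,0,-150],[0,0,0]],
  ],
)

```text
time: 41.1
tool_pos: [445.0, -4.7, 119.2]
tcp_rot: [-180.0, 0.2, 179.7]
ft_force: [0.0, 0.3, -0.8]
finger_gap: 30.8
grip_force: 39.7
```

```bash
python3 -c "
from dd import *
go(480,120,118,140);go(622.2,204.8,118,96); disc(2)" 2>/dev/null
```

```text
t 41.1 at [445.   -4.7 119.2] [-179.97    0.2   179.7 ] j [-7.0, -15.0, 115.0, -0.0, 80.0, -97.0] F [ 0.   0.3 -0.8] shift [-34.4 124.9   1.3] turn [6.00e-04 3.50e-03 6.93e-01] minrows 5.0
t 41.1 at [445.   -4.7 119.2] [-179.97    0.2   179.7 ] j [-7.0, -15.0, 115.0, -0.0, 80.0, -97.0] F [ 0.   0.3 -0.8] shift [-176.1  210.4    1.7] turn [0.002  0.0032 1.4609] minrows 10.0
disc [345.5 246. ] 929.0 [ 403.6 -282.9    6. ] z 6.3
disc [325.4 244.4] 984.0 [ 408.7 -208.2    6. ] z 12.4
disc [423.5 229.4] 750.5 [ 467.  -580.1    6. ] z 54.4
disc [214.4 184.3] 1696.5 [630.3 209.3   6. ] z 49.1
```

Call:
jog_arm(
  rows=[
    [[-34,125,0],[0,0,0.5]],
    [[-34,125,0],[0,0,0.5]],
    [[-34,125,0],[0,0,0.5]],
    [[-176,210.4,0],[0.002,0.003,1.461]],
    [[-176,210.4,0],[0.002,0.003,1.461]],
    [[-176,210.4,0],[0.002,0.003,1.461]],
    [[-176,210.4,0],[0.002,0.003,1.461]],
    [[-176,210.4,0],[0.002,0.003,1.461]],
    [[-176,210.4,0],[0.002,0.003,1.461]],
    [[-176,210.4,0],[0.002,0.003,1.461]],
  ],
)

```text
time: 42.2
tool_pos: [620.0, 204.6, 115.2]
tcp_rot: [-179.6, 0.0, 96.4]
ft_force: [0.3, 0.5, -1.3]
finger_gap: 31.3
grip_force: 39.9
```

Call:
jog_arm(
  rows=[
    [[0,0,0],[0,0,0.01]],
    [[0,0,20],[0,0,0.01]],
    [[0,0,35],[0,0,0.01]],
    [[0,0,45],[0,0,0.01]],
    [[0,0,45],[0,0,0.01]],
    [[0,0,45],[0,0,0.01]],
  ],
)

```text
time: 42.8
tool_pos: [621.0, 204.7, 73.0]
tcp_rot: [-179.8, -0.0, 96.2]
ft_force: [0.6, 0.2, 0.8]
finger_gap: 31.2
grip_force: 39.9
```

```bash
python3 -c "
from dd import *
go(622.2,204.8,61,96); held(3)" 2>/dev/null
```

```text
t 42.8 at [621.  204.7  73. ] [-1.7983e+02 -1.0000e-02  9.6250e+01] j [14.0, 21.0, 83.0, 0.0, 76.0, 7.0] F [0.6 0.2 0.8] shift [-0.   1.2 12. ] turn [-0.0029 -0.0002  0.0044] minrows 1.0
held px 122 bright 13 [-4.09579436 13.39776602 33.77852092]
```

Call:
jog_arm(
  rows=[
    [[0,0.7,6],[-0.002,0,0.004]],
    [[0,0.7,10],[-0.002,0,0.004]],
    [[0,0.7,14],[-0.002,0,0.004]],
    [[0,0.7,17],[-0.002,0,0.004]],
    [[0,0.7,20],[-0.002,0,0.004]],
    [[0,0.7,23],[-0.002,0,0.004]],
    [[0,0.7,26],[-0.002,0,0.004]],
    [[0,0.7,26],[-0.002,0,0.004]],
  ],
)

```text
time: 43.75
tool_pos: [621.6, 204.8, 46.7]
tcp_rot: [-179.9, -0.0, 96.0]
ft_force: [-0.4, -0.3, -0.3]
finger_gap: 31.3
grip_force: 39.9
```

Call:
jog_arm(
  rows=[
    [[0,0,4],[0,0,0]],
    [[0,0,8],[0,0,0]],
    [[0,0,12],[0,0,0]],
    [[0,0,16],[0,0,0]],
    [[0,0,20],[0,0,0]],
    [[0,0,23],[0,0,0]],
    [[0,0,26],[0,0,0]],
    [[0,0,26],[0,0,0]],
    [[0,0,26],[0,0,0]],
  ],
)

```text
time: 44.65
tool_pos: [622.0, 204.9, 21.3]
tcp_rot: [-180.0, -0.0, 96.0]
ft_force: [0.2, -0.2, -1.2]
finger_gap: 30.9
grip_force: 39.9
```

Call:
jog_arm(
  rows=[
    [[0,0,1],[0,0,0]],
    [[0,0,2],[0,0,0]],
    [[0,0,3],[0,0,0]],
    [[0,0,4.3],[0,0,0]],
    [[0,0,4.3],[0,0,0]],
  ],
)

```text
time: 45.15
tool_pos: [621.9, 204.9, 16.9]
tcp_rot: [-180.0, -0.0, 96.0]
ft_force: [-0.0, -0.1, -0.4]
finger_gap: 30.8
grip_force: 39.9
```

Call:
jog_arm(
  rows=[
    [[0,0,0.5],[0,0,0]],
    [[0,0,0.5],[0,0,0]],
    [[0,0,0.5],[0,0,0]],
    [[0,0,0.5],[0,0,0]],
  ],
  grip=46,
)

```text
time: 45.55
tool_pos: [622.0, 204.9, 16.6]
tcp_rot: [180.0, -0.0, 96.0]
ft_force: [-0.7, -0.6, -0.1]
finger_gap: 46.4
grip_force: 0.0
```

Call:
jog_arm(
  rows=[
    [[0,0,-10],[0,0,0]],
    [[0,0,-30],[0,0,0]],
    [[0,0,-60],[0,0,0]],
    [[0,0,-100],[0,0,0]],
    [[0,0,-110],[0,0,0]],
    [[0,0,-110],[0,0,0]],
    [[0,0,-110],[0,0,0]],
  ],
)

```text
time: 46.25
tool_pos: [621.6, 204.8, 126.0]
tcp_rot: [-180.0, -0.0, 96.0]
ft_force: [0.2, -1.0, -1.7]
finger_gap: 46.4
grip_force: 0.0
```

```bash
python3 -c "
from dd import *
go(490,120,125,130);go(432.7,-70.3,100,180); disc(2); tube()" 2>/dev/null
```

```text
t 46.2 at [621.6 204.8 126. ] [-1.7997e+02 -1.0000e-02  9.5980e+01] j [14.0, 18.0, 81.0, 0.0, 81.0, 8.0] F [ 0.2 -1.  -1.7] shift [ -70.6 -139.7    1. ] turn [-5.000e-04 -4.000e-04 -5.938e-01] minrows 4.0
t 46.2 at [621.6 204.8 126. ] [-1.7997e+02 -1.0000e-02  9.5980e+01] j [14.0, 18.0, 81.0, 0.0, 81.0, 8.0] F [ 0.2 -1.  -1.7] shift [-253.9 -216.5   26.1] turn [-3.0000e-04 -6.0000e-04 -1.4665e+00] minrows 10.0
disc [345.5 246. ] 949.5 [ 403.4 -282.9    6. ] z 5.6
disc [325.4 244.4] 992.5 [ 408.7 -208.2    6. ] z 12.2
disc [307.  243.5] 975.5 [ 411.5 -139.7    6. ] z 5.3
disc [288.2 237.6] 969.5 [432.6 -70.2   6. ] z 6.3
disc [423.5 229.5] 745.0 [ 466.8 -580.1    6. ] z 54.8
n 448 plane [ 5.0000e-02 -1.8000e-02  3.8666e+01] ((619.3456420898438, 204.39019775390625), (59.92826461791992, 135.68226623535156), 5.838773727416992) y [-63.1  65.9] x [-32.4  25.5]
```

Call:
jog_arm(
  rows=[
    [[-70,-140,0],[0,0,-0.6]],
    [[-70,-140,0],[0,0,-0.6]],
    [[-70,-140,0],[0,0,-0.6]],
    [[-70,-140,0],[0,0,-0.6]],
    [[-254,-216.5,26],[0,0,-1.466]],
    [[-254,-216.5,26],[0,0,-1.466]],
    [[-254,-216.5,26],[0,0,-1.466]],
    [[-254,-216.5,26],[0,0,-1.466]],
    [[-254,-216.5,26],[0,0,-1.466]],
    [[-254,-216.5,26],[0,0,-1.466]],
  ],
  grip=50,
)

```text
time: 47.5
tool_pos: [431.3, -72.9, 99.3]
tcp_rot: [-180.0, -0.1, 177.6]
ft_force: [0.2, -0.8, 0.7]
finger_gap: 49.9
grip_force: 0.0
```

```bash
python3 -c "
from dd import *
go(432.6,-70.2,-22,180)"
```

```text
t 47.5 at [431.3 -72.9  99.3] [-1.7998e+02 -1.2000e-01  1.7760e+02] j [-16.0, -14.0, 117.0, -0.0, 78.0, -104.0] F [ 0.2 -0.8  0.7] shift [ -1.4   2.8 121.3] turn [-0.0002 -0.0022 -0.0418] minrows 3.0
```

Call:
jog_arm(
  rows=[
    [[-0.7,1,30],[0,-0.002,-0.02]],
    [[-0.7,1,60],[0,-0.002,-0.02]],
    [[-0.7,1,90],[0,-0.002,-0.02]],
    [[-0.7,1,112],[0,-0.002,-0.02]],
    [[-0.7,1,120],[0,-0.002,-0.02]],
    [[-0.7,1,120],[0,-0.002,-0.02]],
    [[-0.7,1,120],[0,-0.002,-0.02]],
    [[-0.7,1,120],[0,-0.002,-0.02]],
  ],
)

```text
time: 48.3
tool_pos: [435.2, -69.7, -18.1]
tcp_rot: [-180.0, 0.2, 178.6]
ft_force: [0.3, 0.4, 0.7]
finger_gap: 50.0
grip_force: 0.0
```

```bash
python3 -c "
from dd import *
go(432.6,-70.2,-31.8,180)"
```

```text
t 48.3 at [435.2 -69.7 -18.1] [-179.98    0.25  178.6 ] j [-16.0, -4.0, 122.0, 0.0, 63.0, -104.0] F [0.3 0.4 0.7] shift [ 2.6 -0.6 13.7] turn [-0.0004  0.0044 -0.0244] minrows 1.0
```

Call:
jog_arm(
  rows=[
    [[1.3,-0.5,4],[0,0.002,-0.02]],
    [[1.3,-0.5,8],[0,0.002,-0.02]],
    [[1.3,-0.5,12],[0,0.002,-0.02]],
    [[1.3,-0.5,12.7],[0,0.002,-0.02]],
    [[1.3,-0.5,12.7],[0,0.002,-0.02]],
  ],
)

```text
time: 48.8
tool_pos: [434.0, -67.7, -31.1]
tcp_rot: [179.8, 0.1, 179.8]
ft_force: [0.1, 15.0, 7.4]
finger_gap: 50.0
grip_force: 7.5
```

Call:
jog_arm(
  rows=[
    [[0,0,0],[0,0,0]],
    [[0,0,0],[0,0,0]],
    [[0,0,0],[0,0,0]],
    [[0,0,0],[0,0,0]],
    [[0,0,0],[0,0,0]],
  ],
  grip=28,
)

```text
time: 49.3
tool_pos: [433.4, -69.7, -31.3]
tcp_rot: [180.0, 0.1, 179.8]
ft_force: [-0.6, 4.9, 7.3]
finger_gap: 30.8
grip_force: 38.9
```

Call:
jog_arm(
  rows=[
    [[0,0,-10],[0,0,0]],
    [[0,0,-40],[0,0,0]],
    [[0,0,-80],[0,0,0]],
    [[0,0,-120],[0,0,0]],
    [[0,0,-150],[0,0,0]],
    [[0,0,-150],[0,0,0]],
    [[0,0,-150],[0,0,0]],
  ],
)

```text
time: 50.0
tool_pos: [433.2, -70.2, 118.8]
tcp_rot: [-180.0, 0.1, 179.7]
ft_force: [-0.3, 0.1, -0.6]
finger_gap: 31.1
grip_force: 39.7
```

```bash
python3 -c "
from dd import *
go(480,100,118,140);go(622.1,204.8,118,96)"
```

```text
t 50.0 at [433.2 -70.2 118.8] [-1.7996e+02  1.2000e-01  1.7975e+02] j [-16.0, -16.0, 116.0, -0.0, 80.0, -106.0] F [-0.3  0.1 -0.6] shift [-46.1 170.4   0.8] turn [1.000e-04 2.300e-03 6.937e-01] minrows 5.0
t 50.0 at [433.2 -70.2 118.8] [-1.7996e+02  1.2000e-01  1.7975e+02] j [-16.0, -16.0, 116.0, -0.0, 80.0, -106.0] F [-0.3  0.1 -0.6] shift [-187.7  275.8    1. ] turn [1.0000e-03 2.2000e-03 1.4617e+00] minrows 10.0
```

Call:
jog_arm(
  rows=[
    [[-46,170,0],[0,0,0.55]],
    [[-46,170,0],[0,0,0.55]],
    [[-46,170,0],[0,0,0.55]],
    [[-46,170,0],[0,0,0.55]],
    [[-187.7,275.8,0],[0.001,0.002,1.465]],
    [[-187.7,275.8,0],[0.001,0.002,1.465]],
    [[-187.7,275.8,0],[0.001,0.002,1.465]],
    [[-187.7,275.8,0],[0.001,0.002,1.465]],
    [[-187.7,275.8,0],[0.001,0.002,1.465]],
    [[-187.7,275.8,0],[0.001,0.002,1.465]],
  ],
)

```text
time: 51.0
tool_pos: [620.3, 205.4, 114.1]
tcp_rot: [-179.6, -0.0, 98.5]
ft_force: [-0.5, -0.5, -0.7]
finger_gap: 30.9
grip_force: 39.9
```

Call:
jog_arm(
  rows=[
    [[0,0,0],[0,0,0]],
    [[0,0,20],[0,0,0]],
    [[0,0,35],[0,0,0]],
    [[0,0,45],[0,0,0]],
    [[0,0,45],[0,0,0]],
    [[0,0,45],[0,0,0]],
  ],
)

```text
time: 51.6
tool_pos: [621.1, 205.0, 72.6]
tcp_rot: [-179.9, -0.1, 98.8]
ft_force: [0.4, 0.1, -0.0]
finger_gap: 31.2
grip_force: 39.9
```

```bash
python3 -c "
from dd import *
go(622.1,204.8,47,96); held(3); disc(3); tube()" 2>/dev/null
```

```text
t 51.6 at [621.1 205.   72.6] [-1.7985e+02 -5.0000e-02  9.8820e+01] j [14.0, 21.0, 83.0, 0.0, 76.0, 5.0] F [ 0.4  0.1 -0. ] shift [-0.4  1.  25.6] turn [-0.0026 -0.0009  0.0492] minrows 1.0
held px 130 bright 16 [-7.62204884 14.33267834 32.14793611]
disc [345.5 246. ] 948.5 [ 403.4 -282.9    6. ] z 5.8
disc [325.4 244.4] 984.5 [ 408.9 -208.2    6. ] z 12.1
disc [307.  243.5] 976.5 [ 411.5 -139.7    6. ] z 6.5
disc [423.5 229.5] 746.5 [ 466.8 -580.1    6. ] z 52.5
n 444 plane [ 5.7000e-02 -1.5000e-02  3.8791e+01] ((618.7579956054688, 204.65316772460938), (59.55127716064453, 132.63690185546875), 5.897069454193115) y [-63.9  65.7] x [-32.3  25.5]
```

Call:
jog_arm(
  rows=[
    [[0,0.5,5],[-0.002,0,0.049]],
    [[0,0.5,9],[-0.002,0,0.049]],
    [[0,0.5,13],[-0.002,0,0.049]],
    [[0,0.5,16],[-0.002,0,0.049]],
    [[0,0.5,19],[-0.002,0,0.049]],
    [[0,0.5,22],[-0.002,0,0.049]],
    [[0,0.5,25],[-0.002,0,0.049]],
    [[0,0.5,25],[-0.002,0,0.049]],
  ],
)

```text
time: 52.85
tool_pos: [621.5, 205.2, 47.2]
tcp_rot: [-180.0, -0.1, 96.0]
ft_force: [0.2, -0.7, -0.9]
finger_gap: 31.1
grip_force: 39.8
```

Call:
jog_arm(
  rows=[
    [[0,0,4],[0,0,0]],
    [[0,0,8],[0,0,0]],
    [[0,0,12],[0,0,0]],
    [[0,0,16],[0,0,0]],
    [[0,0,19],[0,0,0]],
    [[0,0,20],[0,0,0]],
    [[0,0,20],[0,0,0]],
  ],
)

```text
time: 53.55
tool_pos: [621.7, 205.3, 27.6]
tcp_rot: [-180.0, -0.1, 96.0]
ft_force: [-0.5, -0.6, 0.1]
finger_gap: 30.7
grip_force: 39.9
```

Call:
jog_arm(
  rows=[
    [[0,0,1],[0,0,0]],
    [[0,0,2],[0,0,0]],
    [[0,0,3],[0,0,0]],
    [[0,0,3],[0,0,0]],
  ],
)

```text
time: 53.95
tool_pos: [621.8, 205.3, 24.7]
tcp_rot: [-180.0, -0.1, 96.0]
ft_force: [0.1, 0.1, -1.2]
finger_gap: 30.9
grip_force: 39.9
```

Call:
jog_arm(
  rows=[
    [[0,0,1],[0,0,0]],
    [[0,0,1.8],[0,0,0]],
    [[0,0,1.8],[0,0,0]],
  ],
)

```text
time: 54.25
tool_pos: [621.9, 205.3, 23.0]
tcp_rot: [180.0, -0.1, 96.0]
ft_force: [-0.4, 0.0, -0.4]
finger_gap: 31.1
grip_force: 39.9
```

Call:
jog_arm(
  rows=[
    [[0,0,0.3],[0,0,0]],
    [[0,0,0.3],[0,0,0]],
    [[0,0,0.3],[0,0,0]],
    [[0,0,0.3],[0,0,0]],
  ],
  grip=46,
)

```text
time: 54.65
tool_pos: [621.9, 205.3, 22.8]
tcp_rot: [180.0, -0.1, 96.0]
ft_force: [0.4, 0.2, -0.3]
finger_gap: 45.9
grip_force: 0.0
```

Call:
jog_arm(
  rows=[
    [[0,0,-10],[0,0,0]],
    [[0,0,-30],[0,0,0]],
    [[0,0,-60],[0,0,0]],
    [[0,0,-100],[0,0,0]],
    [[0,0,-103],[0,0,0]],
    [[0,0,-103],[0,0,0]],
    [[0,0,-103],[0,0,0]],
  ],
)

```text
time: 55.35
tool_pos: [621.4, 205.1, 125.2]
tcp_rot: [-180.0, -0.1, 96.0]
ft_force: [-0.6, 1.0, -1.0]
finger_gap: 46.0
grip_force: 0.0
```

```bash
python3 -c "
from dd import *
go(490,110,125,130);go(411.5,-139.7,100,180)
held(2)" 2>/dev/null
```

```text
t 55.4 at [621.4 205.1 125.2] [-1.7996e+02 -5.0000e-02  9.5960e+01] j [14.0, 18.0, 81.0, 0.0, 81.0, 8.0] F [-0.6  1.  -1. ] shift [ -80.9 -140.6    0.2] turn [-4.00e-04 -1.10e-03 -5.94e-01] minrows 4.0
t 55.4 at [621.4 205.1 125.2] [-1.7996e+02 -5.0000e-02  9.5960e+01] j [14.0, 18.0, 81.0, 0.0, 81.0, 8.0] F [-0.6  1.  -1. ] shift [-321.2 -244.6   25.1] turn [ 1.0000e-04 -1.2000e-03 -1.4667e+00] minrows 10.0
held px 48 bright 14 [ 0.45491894  8.78259162 41.94228131]
```

Call:
jog_arm(
  rows=[
    [[-81,-140,0],[0,0,-0.6]],
    [[-81,-140,0],[0,0,-0.6]],
    [[-81,-140,0],[0,0,-0.6]],
    [[-321,-244.6,25],[0,0,-1.467]],
    [[-321,-244.6,25],[0,0,-1.467]],
    [[-321,-244.6,25],[0,0,-1.467]],
    [[-321,-244.6,25],[0,0,-1.467]],
    [[-321,-244.6,25],[0,0,-1.467]],
    [[-321,-244.6,25],[0,0,-1.467]],
    [[-321,-244.6,25],[0,0,-1.467]],
  ],
  grip=50,
)

```text
time: 56.45
tool_pos: [409.6, -141.9, 98.8]
tcp_rot: [179.9, -0.2, 174.9]
ft_force: [0.7, 0.3, -0.7]
finger_gap: 49.8
grip_force: 0.0
```

Call:
jog_arm(
  rows=[
    [[0,0,0],[0,0,0]],
    [[0,0,0],[0,0,0]],
  ],
)

```text
time: 56.65
tool_pos: [411.4, -139.0, 99.6]
tcp_rot: [179.9, -0.1, 174.5]
ft_force: [-1.1, -0.6, -0.2]
finger_gap: 50.1
grip_force: 0.0
```

```bash
python3 -c "
from dd import *
go(411.5,-139.7,-20,180)"
```

```text
t 56.6 at [ 411.4 -139.    99.6] [ 1.7989e+02 -8.0000e-02  1.7448e+02] j [-26.0, -15.0, 117.0, 0.0, 78.0, -110.0] F [-1.1 -0.6 -0.2] shift [ -0.3  -0.9 119.6] turn [ 0.002  -0.0013 -0.0964] minrows 3.0
```

Call:
jog_arm(
  rows=[
    [[-0.3,-0.9,30],[0.002,-0.001,-0.096]],
    [[-0.3,-0.9,60],[0.002,-0.001,-0.096]],
    [[-0.3,-0.9,90],[0.002,-0.001,-0.096]],
    [[-0.3,-0.9,112],[0.002,-0.001,-0.096]],
    [[-0.3,-0.9,119],[0.002,-0.001,-0.096]],
    [[-0.3,-0.9,119],[0.002,-0.001,-0.096]],
    [[-0.3,-0.9,119],[0.002,-0.001,-0.096]],
    [[-0.3,-0.9,119],[0.002,-0.001,-0.096]],
  ],
)

```text
time: 57.45
tool_pos: [413.6, -140.6, -17.1]
tcp_rot: [-179.9, 0.2, -179.7]
ft_force: [0.2, -0.5, 0.1]
finger_gap: 49.7
grip_force: 0.0
```

```bash
python3 -c "
from dd import *
go(411.5,-139.7,-31.8,180)"
```

```text
t 57.5 at [ 413.6 -140.6  -17.1] [-179.88    0.19 -179.72] j [-25.0, -5.0, 122.0, -0.0, 63.0, -116.0] F [ 0.2 -0.5  0.1] shift [ 2.1  1.  14.7] turn [-0.0022  0.0034  0.0049] minrows 1.0
```

Call:
jog_arm(
  rows=[
    [[1,0.7,4],[-0.001,0.002,0.005]],
    [[1,0.7,8],[-0.001,0.002,0.005]],
    [[1,0.7,12],[-0.001,0.002,0.005]],
    [[1,0.7,13.6],[-0.001,0.002,0.005]],
    [[1,0.7,13.6],[-0.001,0.002,0.005]],
  ],
)

```text
time: 57.95
tool_pos: [410.7, -139.4, -32.7]
tcp_rot: [180.0, -0.1, -180.0]
ft_force: [0.7, -0.4, -0.3]
finger_gap: 49.8
grip_force: 0.0
```

Call:
jog_arm(
  rows=[
    [[0,0,0],[0,0,0]],
    [[0,0,0],[0,0,0]],
    [[0,0,0],[0,0,0]],
    [[0,0,0],[0,0,0]],
    [[0,0,0],[0,0,0]],
  ],
  grip=28,
)

```text
time: 58.45
tool_pos: [411.4, -139.7, -31.9]
tcp_rot: [-180.0, -0.0, -180.0]
ft_force: [-1.5, 1.3, 5.3]
finger_gap: 31.2
grip_force: 39.6
```

Call:
jog_arm(
  rows=[
    [[0,0,-10],[0,0,0]],
    [[0,0,-40],[0,0,0]],
    [[0,0,-80],[0,0,0]],
    [[0,0,-120],[0,0,0]],
    [[0,0,-150],[0,0,0]],
    [[0,0,-150],[0,0,0]],
    [[0,0,-150],[0,0,0]],
  ],
)

```text
time: 59.15
tool_pos: [411.9, -139.8, 118.6]
tcp_rot: [-179.9, 0.0, -180.0]
ft_force: [0.5, -1.3, -0.7]
finger_gap: 31.1
grip_force: 39.7
```

```bash
python3 -c "
from dd import *
go(470,60,118,140);go(622.1,204.9,118,96)
disc(2)" 2>/dev/null
```

```text
t 59.1 at [ 411.9 -139.8  118.6] [-1.7995e+02  5.0000e-02 -1.7999e+02] j [-25.0, -16.0, 116.0, -0.0, 80.0, -115.0] F [ 0.5 -1.3 -0.7] shift [-58.2 199.8   0.5] turn [-6.000e-04  1.100e-03  6.984e-01] minrows 5.0
t 59.1 at [ 411.9 -139.8  118.6] [-1.7995e+02  5.0000e-02 -1.7999e+02] j [-25.0, -16.0, 116.0, -0.0, 80.0, -115.0] F [ 0.5 -1.3 -0.7] shift [-210.3  344.6    0.5] turn [-1.0000e-04  1.3000e-03  1.4663e+00] minrows 10.0
disc [423.5 229.4] 743.5 [ 466.9 -580.1    6. ] z 54.4
disc [214.3 184.2] 1708.5 [630.9 209.9   6. ] z 60.1
```

Call:
jog_arm(
  rows=[
    [[-58,200,0],[0,0,0.6]],
    [[-58,200,0],[0,0,0.6]],
    [[-58,200,0],[0,0,0.6]],
    [[-58,200,0],[0,0,0.6]],
    [[-210.3,344.6,0],[0,0.001,1.466]],
    [[-210.3,344.6,0],[0,0.001,1.466]],
    [[-210.3,344.6,0],[0,0.001,1.466]],
    [[-210.3,344.6,0],[0,0.001,1.466]],
    [[-210.3,344.6,0],[0,0.001,1.466]],
    [[-210.3,344.6,0],[0,0.001,1.466]],
  ],
)

```text
time: 60.25
tool_pos: [621.5, 209.0, 111.7]
tcp_rot: [-179.5, -0.1, 100.0]
ft_force: [-0.5, -0.5, -0.9]
finger_gap: 31.2
grip_force: 39.8
```

Call:
jog_arm(
  rows=[
    [[0,0,0],[0,0,0]],
    [[0,0,0],[0,0,0]],
  ],
)

```text
time: 60.45
tool_pos: [620.3, 204.5, 115.7]
tcp_rot: [-179.7, -0.0, 100.4]
ft_force: [1.1, -0.6, -0.4]
finger_gap: 31.3
grip_force: 39.8
```

```bash
python3 -c "
from dd import *
go(622.0,205,73,96); tube()" 2>/dev/null
```

```text
t 60.5 at [620.3 204.5 115.7] [-1.7973e+02 -2.0000e-02  1.0038e+02] j [14.0, 19.0, 81.0, 0.0, 80.0, 3.0] F [ 1.1 -0.6 -0.4] shift [ 0.2  2.  42.7] turn [-0.0048 -0.0002  0.0765] minrows 1.0
n 448 plane [ 6.2000e-02 -1.6000e-02  3.8641e+01] ((619.738525390625, 205.59060668945312), (60.74139404296875, 132.34388732910156), 6.387861728668213) y [-63.1  66.1] x [-31.9  25. ]
```

Call:
jog_arm(
  rows=[
    [[0.2,0.8,10],[-0.002,0,0.076]],
    [[0.2,0.8,25],[-0.002,0,0.076]],
    [[0.2,0.8,37],[-0.002,0,0.076]],
    [[0.2,0.8,43],[-0.002,0,0.076]],
    [[0.2,0.8,43],[-0.002,0,0.076]],
    [[0.2,0.8,43],[-0.002,0,0.076]],
  ],
)

```text
time: 61.2
tool_pos: [622.2, 205.4, 74.5]
tcp_rot: [180.0, -0.0, 95.8]
ft_force: [-0.2, 0.7, 0.2]
finger_gap: 31.4
grip_force: 39.8
```

```bash
python3 -c "
from dd import *
go(622.0,205,47,96)" 2>/dev/null
```

```text
t 61.2 at [622.2 205.4  74.5] [ 1.7999e+02 -4.0000e-02  9.5810e+01] j [14.0, 21.0, 83.0, 0.0, 76.0, 8.0] F [-0.2  0.7  0.2] shift [-0.4 -0.2 27.5] turn [ 0.0002 -0.0007 -0.0034] minrows 1.0
```

Call:
jog_arm(
  rows=[
    [[-0.4,-0.2,6],[0,0,0]],
    [[-0.4,-0.2,11],[0,0,0]],
    [[-0.4,-0.2,15],[0,0,0]],
    [[-0.4,-0.2,18],[0,0,0]],
    [[-0.4,-0.2,21],[0,0,0]],
    [[-0.4,-0.2,24],[0,0,0]],
    [[-0.4,-0.2,27],[0,0,0]],
    [[-0.4,-0.2,27],[0,0,0]],
  ],
)

```text
time: 62.0
tool_pos: [621.7, 204.9, 46.9]
tcp_rot: [-180.0, -0.0, 95.8]
ft_force: [-1.4, 0.1, -0.5]
finger_gap: 31.1
grip_force: 39.8
```

Call:
jog_arm(
  rows=[
    [[0,0,4],[0,0,0]],
    [[0,0,8],[0,0,0]],
    [[0,0,12],[0,0,0]],
    [[0,0,14],[0,0,0]],
    [[0,0,14],[0,0,0]],
    [[0,0,14],[0,0,0]],
  ],
)

```text
time: 62.6
tool_pos: [622.1, 205.0, 33.5]
tcp_rot: [180.0, -0.0, 95.8]
ft_force: [0.5, -1.0, -1.0]
finger_gap: 31.0
grip_force: 39.8
```

Call:
jog_arm(
  rows=[
    [[0,0,1.5],[0,0,0]],
    [[0,0,3],[0,0,0]],
    [[0,0,4.5],[0,0,0]],
    [[0,0,4.5],[0,0,0]],
  ],
)

```text
time: 63.0
tool_pos: [621.8, 205.0, 28.7]
tcp_rot: [-180.0, -0.0, 95.8]
ft_force: [-0.6, 0.9, -0.8]
finger_gap: 31.3
grip_force: 39.8
```

Call:
jog_arm(
  rows=[
    [[0,0,0.3],[0,0,0]],
    [[0,0,0.3],[0,0,0]],
    [[0,0,0.3],[0,0,0]],
    [[0,0,0.3],[0,0,0]],
  ],
  grip=46,
)

```text
time: 63.4
tool_pos: [622.2, 205.1, 28.9]
tcp_rot: [180.0, -0.0, 95.8]
ft_force: [0.0, 0.5, 0.2]
finger_gap: 46.0
grip_force: 0.0
```

Call:
jog_arm(
  rows=[
    [[0,0,-10],[0,0,0]],
    [[0,0,-30],[0,0,0]],
    [[0,0,-60],[0,0,0]],
    [[0,0,-97],[0,0,0]],
    [[0,0,-97],[0,0,0]],
    [[0,0,-97],[0,0,0]],
  ],
)

```text
time: 64.0
tool_pos: [623.5, 205.4, 128.4]
tcp_rot: [179.7, -0.1, 95.8]
ft_force: [0.4, 0.4, -0.8]
finger_gap: 46.1
grip_force: 0.0
```

```bash
python3 -c "
from dd import *
go(490,110,125,130);go(408.8,-208.1,100,180)
disc(3)" 2>/dev/null
```

```text
t 64.0 at [623.5 205.4 128.4] [ 1.7974e+02 -8.0000e-02  9.5770e+01] j [14.0, 18.0, 80.0, 0.0, 81.0, 8.0] F [ 0.4  0.4 -0.8] shift [ -81.5 -142.4    2.7] turn [ 4.800e-03  1.000e-04 -5.974e-01] minrows 4.0
t 64.0 at [623.5 205.4 128.4] [ 1.7974e+02 -8.0000e-02  9.5770e+01] j [14.0, 18.0, 80.0, 0.0, 81.0, 8.0] F [ 0.4  0.4 -0.8] shift [-389.8 -255.3   26.8] turn [ 0.0047  0.0023 -1.4701] minrows 10.0
disc [345.5 246. ] 960.0 [ 403.4 -282.9    6. ] z 6.1
disc [325.4 244.4] 986.5 [ 408.8 -208.2    6. ] z 11.9
disc [423.5 229.5] 757.5 [ 466.8 -580.1    6. ] z 53.8
```

Call:
jog_arm(
  rows=[
    [[-81,-142,0],[0,0,-0.6]],
    [[-81,-142,0],[0,0,-0.6]],
    [[-81,-142,0],[0,0,-0.6]],
    [[-389.8,-255,26],[0,0,-1.47]],
    [[-389.8,-255,26],[0,0,-1.47]],
    [[-389.8,-255,26],[0,0,-1.47]],
    [[-389.8,-255,26],[0,0,-1.47]],
    [[-389.8,-255,26],[0,0,-1.47]],
    [[-389.8,-255,26],[0,0,-1.47]],
    [[-389.8,-255,26],[0,0,-1.47]],
  ],
  grip=50,
)

```text
time: 65.15
tool_pos: [417.2, -172.9, 101.1]
tcp_rot: [179.9, -0.1, 173.7]
ft_force: [0.5, -0.7, 0.3]
finger_gap: 49.9
grip_force: 0.0
```

Call:
jog_arm(
  rows=[
    [[0,0,0],[0,0,0]],
    [[0,0,0],[0,0,0]],
    [[0,0,0],[0,0,0]],
  ],
)

```text
time: 65.45
tool_pos: [418.6, -170.9, 101.7]
tcp_rot: [179.9, -0.1, 173.3]
ft_force: [0.3, 0.4, 0.3]
finger_gap: 50.1
grip_force: 0.0
```

```bash
python3 -c "
from dd import *
go(408.7,-207.2,-20,180)"
```

```text
t 65.5 at [ 418.6 -170.9  101.7] [ 1.7990e+02 -5.0000e-02  1.7328e+02] j [-29.0, -12.0, 115.0, 0.0, 78.0, -112.0] F [0.3 0.4 0.3] shift [  5.4 -37.4 121.6] turn [ 0.0018 -0.0008 -0.1172] minrows 3.0
```

Finish the horizontal part first, then down.

Call:
jog_arm(
  rows=[
    [[5.4,-37.4,0],[0.002,0,-0.117]],
    [[5.4,-37.4,0],[0.002,0,-0.117]],
    [[5.4,-37.4,30],[0.002,0,-0.117]],
    [[5.4,-37.4,60],[0.002,0,-0.117]],
    [[5.4,-37.4,90],[0.002,0,-0.117]],
    [[5.4,-37.4,112],[0.002,0,-0.117]],
    [[5.4,-37.4,119],[0.002,0,-0.117]],
    [[5.4,-37.4,119],[0.002,0,-0.117]],
    [[5.4,-37.4,119],[0.002,0,-0.117]],
    [[5.4,-37.4,119],[0.002,0,-0.117]],
  ],
)

```text
time: 66.45
tool_pos: [410.5, -208.8, -15.1]
tcp_rot: [-179.8, 0.1, -179.9]
ft_force: [0.3, -0.5, 0.4]
finger_gap: 49.9
grip_force: 0.0
```

```bash
python3 -c "
from dd import *
go(408.7,-207.2,-31,180)"
```

```text
t 66.5 at [ 410.5 -208.8  -15.1] [-1.7985e+02  1.4000e-01 -1.7992e+02] j [-33.0, -1.0, 118.0, -0.0, 63.0, -123.0] F [ 0.3 -0.5  0.4] shift [ 1.9  1.7 15.9] turn [-0.0026  0.0024  0.0014] minrows 1.0
```

Call:
jog_arm(
  rows=[
    [[1,1.2,4],[-0.001,0.001,0]],
    [[1,1.2,8],[-0.001,0.001,0]],
    [[1,1.2,12],[-0.001,0.001,0]],
    [[1,1.2,14.5],[-0.001,0.001,0]],
    [[1,1.2,14.5],[-0.001,0.001,0]],
  ],
)

```text
time: 66.95
tool_pos: [407.6, -206.9, -31.8]
tcp_rot: [180.0, -0.1, -179.9]
ft_force: [-0.8, -0.0, -0.8]
finger_gap: 50.3
grip_force: 0.0
```

Call:
jog_arm(
  rows=[
    [[0,0,0],[0,0,0]],
    [[0,0,0],[0,0,0]],
    [[0,0,0],[0,0,0]],
    [[0,0,0],[0,0,0]],
    [[0,0,0],[0,0,0]],
  ],
  grip=28,
)

```text
time: 67.45
tool_pos: [408.4, -207.3, -31.0]
tcp_rot: [-180.0, -0.0, -179.9]
ft_force: [0.4, -0.3, 0.5]
finger_gap: 32.1
grip_force: 39.8
```

Call:
jog_arm(
  rows=[
    [[0,0,-10],[0,0,0]],
    [[0,0,-40],[0,0,0]],
    [[0,0,-80],[0,0,0]],
    [[0,0,-120],[0,0,0]],
    [[0,0,-150],[0,0,0]],
    [[0,0,-150],[0,0,0]],
    [[0,0,-150],[0,0,0]],
  ],
)

```text
time: 68.15
tool_pos: [408.7, -207.4, 119.8]
tcp_rot: [-179.9, 0.0, -179.9]
ft_force: [0.2, 0.0, -1.1]
finger_gap: 31.9
grip_force: 39.9
```

```bash
python3 -c "
from dd import *
go(460,30,118,140);go(622.0,205,118,96)" 2>/dev/null
```

```text
t 68.2 at [ 408.7 -207.4  119.8] [-1.7993e+02  5.0000e-02 -1.7992e+02] j [-33.0, -12.0, 113.0, -0.0, 79.0, -123.0] F [ 0.2  0.  -1.1] shift [-51.6 237.3   1.5] turn [-0.0009  0.0013  0.6995] minrows 5.0
t 68.2 at [ 408.7 -207.4  119.8] [-1.7993e+02  5.0000e-02 -1.7992e+02] j [-33.0, -12.0, 113.0, -0.0, 79.0, -123.0] F [ 0.2  0.  -1.1] shift [-213.9  412.1    1.4] turn [-4.0000e-04  1.6000e-03  1.4675e+00] minrows 10.0
```

Call:
jog_arm(
  rows=[
    [[-51.6,237,0],[0,0,0.65]],
    [[-51.6,237,0],[0,0,0.65]],
    [[-51.6,237,0],[0,0,0.65]],
    [[-51.6,237,0],[0,0,0.65]],
    [[-51.6,237,0],[0,0,0.65]],
    [[-214,412,0],[0,0.001,1.467]],
    [[-214,412,0],[0,0.001,1.467]],
    [[-214,412,0],[0,0.001,1.467]],
    [[-214,412,0],[0,0.001,1.467]],
    [[-214,412,0],[0,0.001,1.467]],
  ],
)

```text
time: 69.15
tool_pos: [608.4, 191.1, 115.8]
tcp_rot: [-179.7, -0.0, 101.5]
ft_force: [0.6, -2.0, -0.4]
finger_gap: 32.2
grip_force: 40.0
```

Call:
jog_arm(
  rows=[
    [[0,0,0],[0,0,0]],
    [[0,0,0],[0,0,0]],
    [[0,0,0],[0,0,0]],
  ],
)

```text
time: 69.45
tool_pos: [607.6, 188.8, 117.0]
tcp_rot: [-179.8, -0.0, 101.9]
ft_force: [-1.2, -0.5, -0.5]
finger_gap: 31.7
grip_force: 40.0
```

```bash
python3 -c "
from dd import *
go(622.0,205,73,96); tube();disc(2)" 2>/dev/null
```

```text
t 69.5 at [607.6 188.8 117. ] [-1.7976e+02 -1.0000e-02  1.0192e+02] j [13.0, 16.0, 84.0, 0.0, 80.0, 1.0] F [-1.2 -0.5 -0.5] shift [12.9 17.6 44. ] turn [-0.0043  0.      0.1033] minrows 1.0
n 446 plane [ 5.8000e-02 -1.5000e-02  3.8718e+01] ((620.0323486328125, 204.43812561035156), (61.101646423339844, 134.01620483398438), 6.105283737182617) y [-63.9  65.6] x [-32.   25.7]
disc [345.5 246. ] 958.5 [ 403.4 -282.9    6. ] z 6.1
disc [423.5 229.5] 734.5 [ 466.6 -580.2    6. ] z 54.0
```

Call:
jog_arm(
  rows=[
    [[12.9,17,0],[-0.003,0,0.103]],
    [[12.9,17,0],[-0.003,0,0.103]],
    [[12.9,17,10],[-0.003,0,0.103]],
    [[12.9,17,25],[-0.003,0,0.103]],
    [[12.9,17,37],[-0.003,0,0.103]],
    [[12.9,17,41],[-0.003,0,0.103]],
    [[12.9,17,41],[-0.003,0,0.103]],
    [[12.9,17,41],[-0.003,0,0.103]],
    [[12.9,17,41],[-0.003,0,0.103]],
  ],
)

```text
time: 70.6
tool_pos: [623.5, 205.8, 78.4]
tcp_rot: [179.8, -0.0, 96.0]
ft_force: [-0.8, 0.3, -0.5]
finger_gap: 32.6
grip_force: 40.1
```

```bash
python3 -c "
from dd import *
go(622.0,205,50,96)" 2>/dev/null
```

```text
t 70.6 at [623.5 205.8  78.4] [ 1.7983e+02 -4.0000e-02  9.5960e+01] j [14.0, 21.0, 83.0, 0.0, 76.0, 8.0] F [-0.8  0.3 -0.5] shift [-0.7 -1.6 28.4] turn [ 0.0029 -0.0007 -0.0008] minrows 1.0
```

Call:
jog_arm(
  rows=[
    [[-0.5,-1.1,4],[0.002,0,0]],
    [[-0.5,-1.1,9],[0.002,0,0]],
    [[-0.5,-1.1,13],[0.002,0,0]],
    [[-0.5,-1.1,17],[0.002,0,0]],
    [[-0.5,-1.1,21],[0.002,0,0]],
    [[-0.5,-1.1,25],[0.002,0,0]],
    [[-0.5,-1.1,28],[0.002,0,0]],
    [[-0.5,-1.1,28],[0.002,0,0]],
  ],
)

```text
time: 71.4
tool_pos: [621.5, 205.0, 48.8]
tcp_rot: [-179.9, -0.0, 96.0]
ft_force: [0.1, -0.8, -0.7]
finger_gap: 31.9
grip_force: 40.1
```

Call:
jog_arm(
  rows=[
    [[0,0,3],[0,0,0]],
    [[0,0,6],[0,0,0]],
    [[0,0,9],[0,0,0]],
    [[0,0,11],[0,0,0]],
    [[0,0,11],[0,0,0]],
  ],
)

```text
time: 71.9
tool_pos: [621.6, 205.0, 38.0]
tcp_rot: [-179.9, -0.0, 95.9]
ft_force: [-1.7, 1.0, -1.3]
finger_gap: 31.8
grip_force: 40.1
```

Call:
jog_arm(
  rows=[
    [[0,0,1],[0,0,0]],
    [[0,0,2],[0,0,0]],
    [[0,0,2.6],[0,0,0]],
    [[0,0,2.6],[0,0,0]],
  ],
)

```text
time: 72.3
tool_pos: [621.9, 205.1, 35.9]
tcp_rot: [-180.0, -0.0, 95.9]
ft_force: [-0.1, 0.9, -0.2]
finger_gap: 32.0
grip_force: 40.1
```

Call:
jog_arm(
  rows=[
    [[0,0,0.3],[0,0,0]],
    [[0,0,0.3],[0,0,0]],
    [[0,0,0.3],[0,0,0]],
    [[0,0,0.3],[0,0,0]],
  ],
  grip=46,
)

```text
time: 72.7
tool_pos: [622.0, 205.2, 35.8]
tcp_rot: [-180.0, -0.0, 95.9]
ft_force: [-0.4, 1.0, 0.2]
finger_gap: 46.2
grip_force: 0.0
```

Call:
jog_arm(
  rows=[
    [[0,0,-10],[0,0,0]],
    [[0,0,-30],[0,0,0]],
    [[0,0,-60],[0,0,0]],
    [[0,0,-90],[0,0,0]],
    [[0,0,-90],[0,0,0]],
    [[0,0,-90],[0,0,0]],
  ],
)

```text
time: 73.3
tool_pos: [623.0, 205.3, 127.7]
tcp_rot: [179.8, -0.1, 95.9]
ft_force: [-0.0, -0.3, -1.1]
finger_gap: 45.7
grip_force: 0.0
```

```bash
python3 -c "
from dd import *
go(480,90,125,130);go(403.3,-282.9,100,180)
disc(2)" 2>/dev/null
```

```text
t 73.3 at [623.  205.3 127.7] [ 1.7984e+02 -6.0000e-02  9.5950e+01] j [14.0, 18.0, 80.0, 0.0, 81.0, 8.0] F [-0.  -0.3 -1.1] shift [ -99.9 -154.2    2.2] turn [ 3.000e-03 -1.000e-04 -5.943e-01] minrows 4.0
t 73.3 at [623.  205.3 127.7] [ 1.7984e+02 -6.0000e-02  9.5950e+01] j [14.0, 18.0, 80.0, 0.0, 81.0, 8.0] F [-0.  -0.3 -1.1] shift [-462.9 -269.2   26.5] turn [ 3.000e-03  1.200e-03 -1.467e+00] minrows 11.0
disc [345.5 246. ] 951.0 [ 403.4 -282.9    6. ] z 6.1
disc [423.5 229.5] 748.0 [ 466.7 -580.2    6. ] z 54.2
```

Call:
jog_arm(
  rows=[
    [[-100,-154,0],[0,0,-0.6]],
    [[-100,-154,0],[0,0,-0.6]],
    [[-100,-154,0],[0,0,-0.6]],
    [[-463,-269,26],[0,0,-1.467]],
    [[-463,-269,26],[0,0,-1.467]],
    [[-463,-269,26],[0,0,-1.467]],
    [[-463,-269,26],[0,0,-1.467]],
    [[-463,-269,26],[0,0,-1.467]],
    [[-463,-269,26],[0,0,-1.467]],
    [[-463,-269,26],[0,0,-1.467]],
  ],
  grip=50,
)

```text
time: 74.4
tool_pos: [428.1, -184.0, 104.8]
tcp_rot: [179.9, -0.1, 174.2]
ft_force: [0.9, -0.6, -0.7]
finger_gap: 50.3
grip_force: 0.0
```

Call:
jog_arm(
  rows=[
    [[0,0,0],[0,0,0]],
    [[0,0,0],[0,0,0]],
    [[0,0,0],[0,0,0]],
  ],
)

```text
time: 74.7
tool_pos: [429.5, -181.9, 105.4]
tcp_rot: [179.9, -0.1, 173.8]
ft_force: [0.2, 0.0, -0.8]
finger_gap: 50.0
grip_force: 0.0
```

```bash
python3 -c "
from dd import *
go(403.3,-282.9,-20,180)"
```

```text
t 74.7 at [ 429.5 -181.9  105.4] [ 1.7991e+02 -1.1000e-01  1.7382e+02] j [-29.0, -10.0, 112.0, 0.0, 78.0, -113.0] F [ 0.2  0.  -0.8] shift [  14.9 -103.5  125.3] turn [ 0.0016 -0.0018 -0.1078] minrows 4.0
```

Call:
jog_arm(
  rows=[
    [[14.9,-103.5,0],[0.001,-0.001,-0.108]],
    [[14.9,-103.5,0],[0.001,-0.001,-0.108]],
    [[14.9,-103.5,0],[0.001,-0.001,-0.108]],
    [[14.9,-103.5,30],[0.001,-0.001,-0.108]],
    [[14.9,-103.5,65],[0.001,-0.001,-0.108]],
    [[14.9,-103.5,95],[0.001,-0.001,-0.108]],
    [[14.9,-103.5,115],[0.001,-0.001,-0.108]],
    [[14.9,-103.5,121],[0.001,-0.001,-0.108]],
    [[14.9,-103.5,121],[0.001,-0.001,-0.108]],
    [[14.9,-103.5,121],[0.001,-0.001,-0.108]],
  ],
)

```text
time: 75.7
tool_pos: [405.1, -284.2, -13.6]
tcp_rot: [-179.9, 0.1, -179.9]
ft_force: [0.1, 0.5, 1.3]
finger_gap: 49.8
grip_force: 0.0
```

```bash
python3 -c "
from dd import *
go(403.3,-282.9,-31.8,180);disc(1)" 2>/dev/null
```

```text
t 75.7 at [ 405.1 -284.2  -13.6] [-1.7992e+02  1.0000e-01 -1.7986e+02] j [-41.0, 4.0, 113.0, 0.0, 63.0, -131.0] F [0.1 0.5 1.3] shift [ 1.8  1.3 18.1] turn [-0.0014  0.0017  0.0025] minrows 1.0
disc [423.5 229.5] 738.5 [ 466.7 -580.2    6. ] z 53.7
disc [214.3 183.8] 1836.5 [632.5 210.    6. ] z 79.3
```

Call:
jog_arm(
  rows=[
    [[0.9,0.9,5],[0,0,0]],
    [[0.9,0.9,10],[0,0,0]],
    [[0.9,0.9,14],[0,0,0]],
    [[0.9,0.9,16.8],[0,0,0]],
    [[0.9,0.9,16.8],[0,0,0]],
  ],
)

```text
time: 76.25
tool_pos: [402.6, -283.0, -32.3]
tcp_rot: [180.0, -0.0, -179.9]
ft_force: [0.5, -0.4, -0.9]
finger_gap: 49.7
grip_force: 0.0
```

Call:
jog_arm(
  rows=[
    [[0,0,0],[0,0,0]],
    [[0,0,0],[0,0,0]],
    [[0,0,0],[0,0,0]],
    [[0,0,0],[0,0,0]],
    [[0,0,0],[0,0,0]],
  ],
  grip=28,
)

```text
time: 76.75
tool_pos: [403.3, -283.6, -31.3]
tcp_rot: [-179.9, 0.1, -179.9]
ft_force: [-1.1, 0.4, 3.3]
finger_gap: 31.3
grip_force: 39.6
```

Call:
jog_arm(
  rows=[
    [[0,0,-10],[0,0,0]],
    [[0,0,-40],[0,0,0]],
    [[0,0,-80],[0,0,0]],
    [[0,0,-120],[0,0,0]],
    [[0,0,-150],[0,0,0]],
    [[0,0,-150],[0,0,0]],
    [[0,0,-150],[0,0,0]],
  ],
)

```text
time: 77.45
tool_pos: [403.5, -283.6, 119.6]
tcp_rot: [-179.9, 0.1, -179.9]
ft_force: [0.1, 0.1, -0.9]
finger_gap: 31.2
grip_force: 39.7
```

```bash
python3 -c "
from dd import *
go(450,0,118,140);go(622.0,205,118,96)" 2>/dev/null
```

```text
t 77.5 at [ 403.5 -283.6  119.6] [-1.7989e+02  1.3000e-01 -1.7990e+02] j [-41.0, -6.0, 108.0, -0.0, 79.0, -131.0] F [ 0.1  0.1 -0.9] shift [-47.  283.6   1.1] turn [-0.0011  0.0028  0.6999] minrows 6.0
t 77.5 at [ 403.5 -283.6  119.6] [-1.7989e+02  1.3000e-01 -1.7990e+02] j [-41.0, -6.0, 108.0, -0.0, 79.0, -131.0] F [ 0.1  0.1 -0.9] shift [-219.4  488.2    1.1] turn [0.     0.0033 1.4679] minrows 11.0
```

Call:
jog_arm(
  rows=[
    [[-47,284,0],[0,0.003,0.7]],
    [[-47,284,0],[0,0.003,0.7]],
    [[-47,284,0],[0,0.003,0.7]],
    [[-47,284,0],[0,0.003,0.7]],
    [[-47,284,0],[0,0.003,0.7]],
    [[-47,284,0],[0,0.003,0.9]],
    [[-219,488,0],[0,0.003,1.468]],
    [[-219,488,0],[0,0.003,1.468]],
    [[-219,488,0],[0,0.003,1.468]],
    [[-219,488,0],[0,0.003,1.468]],
  ],
)

```text
time: 78.45
tool_pos: [560.2, 126.5, 116.3]
tcp_rot: [-179.7, -0.1, 102.4]
ft_force: [1.5, -0.4, 0.2]
finger_gap: 31.3
grip_force: 39.8
```

Call:
jog_arm(
  rows=[
    [[0,0,0],[0,0,0]],
    [[0,0,0],[0,0,0]],
    [[0,0,0],[0,0,0]],
  ],
)

```text
time: 78.75
tool_pos: [559.3, 124.1, 117.0]
tcp_rot: [-179.8, -0.1, 102.8]
ft_force: [-0.7, -0.6, -0.9]
finger_gap: 31.0
grip_force: 39.8
```

```bash
python3 -c "
from dd import *
go(622.0,205,118,96)" 2>/dev/null
```

```text
t 78.8 at [559.3 124.1 117. ] [-1.7976e+02 -9.0000e-02  1.0280e+02] j [7.0, 7.0, 95.0, 0.0, 79.0, -5.0] F [-0.7 -0.6 -0.9] shift [65.  79.  -1.2] turn [-0.0043 -0.0013  0.1187] minrows 3.0
```

Call:
jog_arm(
  rows=[
    [[65,79,0],[-0.003,-0.001,0.119]],
    [[65,79,0],[-0.003,-0.001,0.119]],
    [[65,79,0],[-0.003,-0.001,0.119]],
    [[65,79,0],[-0.003,-0.001,0.119]],
    [[65,79,20],[-0.003,-0.001,0.119]],
    [[65,79,38],[-0.003,-0.001,0.119]],
    [[65,79,38],[-0.003,-0.001,0.119]],
    [[65,79,38],[-0.003,-0.001,0.119]],
  ],
)

```text
time: 79.55
tool_pos: [622.8, 204.2, 81.1]
tcp_rot: [179.9, -0.0, 95.8]
ft_force: [-1.0, -1.3, -0.6]
finger_gap: 31.3
grip_force: 39.9
```

```bash
python3 -c "
from dd import *
go(622.0,205,58,96)" 2>/dev/null
```

```text
t 79.5 at [622.8 204.2  81.1] [ 1.7993e+02 -2.0000e-02  9.5850e+01] j [14.0, 20.0, 83.0, 0.0, 77.0, 8.0] F [-1.  -1.3 -0.6] shift [ 0.9 -0.7 23.1] turn [ 0.0012 -0.0003 -0.0027] minrows 1.0
```

Call:
jog_arm(
  rows=[
    [[0.9,-0.5,5],[0,0,0]],
    [[0.9,-0.5,10],[0,0,0]],
    [[0.9,-0.5,14],[0,0,0]],
    [[0.9,-0.5,18],[0,0,0]],
    [[0.9,-0.5,22],[0,0,0]],
    [[0.9,-0.5,22],[0,0,0]],
  ],
)

```text
time: 80.15
tool_pos: [622.2, 206.4, 57.3]
tcp_rot: [-180.0, -0.0, 95.9]
ft_force: [-0.3, 0.4, -0.9]
finger_gap: 31.3
grip_force: 39.9
```

Call:
jog_arm(
  rows=[
    [[0,0,3],[0,0,0]],
    [[0,0,6],[0,0,0]],
    [[0,0,9],[0,0,0]],
    [[0,0,9],[0,0,0]],
    [[0,0,9],[0,0,0]],
  ],
)

```text
time: 80.65
tool_pos: [622.5, 206.5, 48.9]
tcp_rot: [180.0, -0.0, 95.9]
ft_force: [-0.9, 0.1, -0.7]
finger_gap: 31.2
grip_force: 39.9
```

Call:
jog_arm(
  rows=[
    [[-1.2,0,1],[0,0,0]],
    [[-1.2,0,1.6],[0,0,0]],
    [[-1.2,0,2.2],[0,0,0]],
    [[-1.2,0,2.2],[0,0,0]],
  ],
)

```text
time: 81.05
tool_pos: [623.0, 205.4, 47.1]
tcp_rot: [179.9, -0.0, 95.9]
ft_force: [-0.5, -0.5, -0.3]
finger_gap: 31.4
grip_force: 39.9
```

Call:
jog_arm(
  rows=[
    [[0,0,0.2],[0,0,0]],
    [[0,0,0.2],[0,0,0]],
    [[0,0,0.2],[0,0,0]],
    [[0,0,0.2],[0,0,0]],
  ],
  grip=46,
)

```text
time: 81.45
tool_pos: [623.0, 205.4, 47.1]
tcp_rot: [179.9, -0.0, 95.9]
ft_force: [0.1, -0.1, -0.5]
finger_gap: 46.1
grip_force: 0.0
```

Call:
jog_arm(
  rows=[
    [[0,0,-10],[0,0,0]],
    [[0,0,-30],[0,0,0]],
    [[0,0,-60],[0,0,0]],
    [[0,0,-100],[0,0,0]],
    [[0,0,-100],[0,0,0]],
    [[0,0,-100],[0,0,0]],
  ],
)

```text
time: 82.05
tool_pos: [624.2, 205.6, 149.8]
tcp_rot: [179.7, -0.1, 95.9]
ft_force: [-0.1, 0.1, 0.4]
finger_gap: 46.5
grip_force: 0.0
```

Call:
jog_arm(
  rows=[
    [[-130,-200,0],[0,0,0]],
    [[-130,-200,0],[0,0,0]],
    [[-130,-200,0],[0,0,0]],
    [[-130,-200,0],[0,0,0]],
    [[-130,-200,0],[0,0,0]],
    [[-230,-200,0],[0,0,0]],
    [[-230,-200,0],[0,0,0]],
    [[-230,-200,0],[0,0,0]],
    [[-230,-200,0],[0,0,0]],
  ],
)

```text
time: 82.95
tool_pos: [446.6, -45.1, 145.5]
tcp_rot: [-180.0, -0.1, 95.7]
ft_force: [0.3, 0.1, 0.3]
finger_gap: 46.2
grip_force: 0.0
```

```bash
python3 - 2>/dev/null <<'E'
from dd import *
go(622.0,205,58,96); disc(4); tube()
D=np.nanmedian([np.where((d:=snap('top')[1])==0,np.nan,d) for i in range(6)],0);X=cloud('top',D)
k=(np.hypot(X[...,0]-622,X[...,1]-205)<45)
P=X[k]
for x0 in range(590,656,6):
    row=[]
    for y0 in range(175,236,6):
        m=(abs(P[:,0]-x0)<3)&(abs(P[:,1]-y0)<3); row.append('%4.0f'%np.median(P[m][:,2]) if m.any() else '   .')
    print(x0,' '.join(row))
c=np.hypot(X[...,0]-622,X[...,1]-205)<12; print('stack top',np.median(X[c][:,2]),X[c][:,2].std(),c.sum())
E
```

```text
t 83.0 at [446.6 -45.1 145.5] [-1.7998e+02 -9.0000e-02  9.5710e+01] j [-12.0, -15.0, 112.0, 0.0, 83.0, -18.0] F [0.3 0.1 0.3] shift [231.3 199.4  87.8] turn [-0.0004 -0.0015 -0.0051] minrows 7.0
disc [423.5 229.5] 740.0 [ 466.6 -580.2    6. ] z 53.3
disc [214.3 183.6] 1895.0 [633.3 210.1   6. ] z 84.1
n 444 plane [ 6.5000e-02 -1.2000e-02  3.8624e+01] ((619.1558227539062, 204.42630004882812), (58.30991744995117, 133.04115295410156), 5.99179220199585) y [-64.   65.7] x [-31.9  24.6]
590   17   19   20   19   19   19   19   20   31   25   33
596   37   32   22   43   25   43   43   43   43   43   42
602   43   44   41   44   43   42   43   43   46   45   42
608   43   45   57   44   67   65   77   60   49   46   43
614   43   70   76   80   83   83   85   72   88   45   45
620   44   62   67   84   84   82   85   85   80   92   42
626   44   62   79   84   84   84   84   83   85   89   42
632   44   45   93   64   83   84   85   83   88   94   45
638   43   47   46   89   63   85   83   87    .    .   44
644   43   41   43    .    .    .    .    .   43    .   43
650   43   43   42   41   41   43    .   42   42   43   42
stack top 84.09331524729078 1.417926277298398 36
```

```bash
python3 -c "
from bench import r
print(r.hand_in())"
```

```text
the job is handed in; nothing more can be done
None
```

I handed the job in at about 83 s, and `hand_in()` returned no verdict. The top layer and caul sit flush on the pins, and all six weights found (1 thick, 5 thin) lie flat in the tube; the top camera puts the stack top at 84.1 mm, with the line at 84 mm. I viewed 15 pictures, one over the limit of 14.

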